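# Arm the microscope lamp with its key

## Task

Take the yellow-headed key out of the wooden block, push it fully home into the key switch on the lamp unit's sloping panel, and turn it clockwise all the way to its ON stop. Only then press the green start button fully down and let it come back up. Leave the key standing in the switch at ON and do not disturb the red-headed key, the jar or the glass dish.

Things in the scene. Friction and masses are not known exactly. Their poses are not given: they have to be found in the camera images.
- key_head (a point): Centre of the yellow head of the loose key to use (30 g). Head: rounded slab 30 mm wide (x), 10 thick (y), 30 tall (z, pointing away from the blade); grip it across its 10 mm. Starts standing upright in the block, blade down, shoulder on the block's top. The underside of its shoulder disc (18 mm diameter, 4 thick) is 27 mm below this point; a neck 13 x 8 mm, 8 long, joins disc and head.
- key_tip (a point): Tip of the yellow key's steel blade, 51 mm from the head's centre along the key's -z; same axes as the head. The blade is 12 mm wide (x), 5 mm thick (y) and 24 mm long below the shoulder, its last 5 mm reduced to 9 x 3.4 mm. The key is the same either way round (half a turn about z).
- key_block: Fixed wooden block 56 (x) x 130 (y) x 34 mm tall, origin at the centre of its underside. Two blind slots in its top, at y = +35 and y = -35 mm, 28 mm deep and loose around the blades, hold one key each, blade width along the block's y; either key may be in either slot.
- red_key_head (a point): Centre of the red head of a second loose key of the same shape and pose convention, standing in the block's other slot. Not to be disturbed.
- lamp_unit: Fixed cream wedge-shaped lamp power unit, 170 (x) x 220 (y) mm, origin at the centre of its underside. Its dark panel slopes down to its front (-x) side, from 133 mm high at the back to 35 mm at the front, so that the panel's outward normal leans 30 degrees from vertical towards the unit's -x. Key switch and start button are on the panel.
- switch_mouth (a point): Centre of the key slot's mouth, on the face of a square barrel (24 x 24 mm) 6 mm proud of the panel, in a bezel ring 45 mm across, 4 high. z points straight out of the panel; the key goes in along -z. Slot 13.8 mm along x, 6.8 along y, 28 deep, 2 mm bevel. Axes turn with the barrel; at OFF x points up the slope. Key home: shoulder on the barrel's face, head centre 27 mm out from here.
- slot_end (a point): Point on the slot's axis, 24 mm inside the mouth, where the key's tip lies when the key is home; same axes as the mouth.
- switch (a joint): Angle of the key switch, rad: 0 = OFF stop (slot up and down the slope), 1.31 = ON stop (75 degrees clockwise as seen from outside the panel, at the green mark). It stays where it is left; friction about 0.05 N m.
- start_top (a point): Centre of the top of the green round start button (26 mm diameter) on the panel, 18 mm out from the panel when up; z points straight out of the panel and the button is pressed along -z. It is 106 mm from the switch's axis towards the unit's -y.
- start (a joint): Travel of the sprung start button, m: 0 = up, 0.006 = fully down (about 5 N); it comes back up by itself.
- jar_mid (a point): Middle of a loose amber specimen jar with black lid, 72 mm diameter, 100 mm tall; z up. Bystander.
- dish: Loose open glass dish, 80 mm diameter, 16 mm high, origin at the centre of its underside. Bystander.
Things that resemble listed ones, but are neither listed nor needed, are in the scene too. Of the things like the part that bears key_head, leave any that is turquoise; of the rest the larger one is meant.

How it is judged (in metres and radians):
On the way, in this order (a step that is already met when the one before it is completed fails the run):
1. the yellow key is fully home in the switch, which is still at OFF (distance between key_tip and slot_end below 0.005 m and angle between the z axis of key_tip and the z axis of slot_end, either way round below 0.15 rad and value of joint switch below 0.3 rad), for 0.1 s.
2. the key, still home, is turned clockwise to ON (distance between key_tip and slot_end below 0.005 m and angle between the z axis of key_tip and the z axis of slot_end, either way round below 0.15 rad and value of joint switch above 1.15 rad), for 0.2 s.
3. the start button is pressed fully down with the key home at ON (all of step 2 and value of joint start above 0.0045 m), for 0.05 s.
At the end, for the whole second after the job is handed in: The yellow key stands fully home in the switch (tip within 5 mm of the slot's end point, axis within 0.15 rad of the slot's), at rest; the switch is turned past 1.15 rad (ON stop at 1.31); the start button is back up (under 2 mm) (all of step 2 and value of joint start below 0.002 m and linear speed of key below 0.02 m/s); the robot touches nothing.
It fails at once if the start button is pressed before the switch is at ON (value of joint start above 0.003 m and value of joint switch below 1 rad).
It fails at once if the red-headed key is moved more than 15 mm (distance of red_key_head from where it was at the start of the episode above 0.015 m).
It fails at once if the jar is moved more than 30 mm or tipped (distance of jar_mid from where it was at the start of the episode above 0.03 m or angle between jar_mid's own z axis and vertical above 0.5 rad).
It fails at once if the dish is moved more than 30 mm (distance of dish from where it was at the start of the episode above 0.03 m).
It also fails if it takes over 59 s, if anything falls off the work surface, if the arm or the gripper's body presses on something with over 40 N, if the wrist force passes 120 N, or if a joint passes its speed limit or range.

## Robot

A 6-joint arm with a two-finger parallel gripper is mounted at the origin on the work surface. World frame = base frame: x ahead of the robot, y to its left, z up, the work surface at z = 0. Lengths are in mm, angles in rad, forces in N, time in s.
With the tool pointing down it reaches from about 350 to 875 mm from the base axis. Payload 4.2 kg.
Tool frame: the origin (TCP) lies where the fingers leave the gripper's body, on its centre line; the fingertips stand ahead of it and the grasp point (between the pads) lies 54 mm ahead of it (arm.nose_length is the z of the fingertips in the tool frame, in mm); z points along the fingers, x is the direction in which the jaws open and shut, and the axes are right-handed (so a half turn about z gives the same grasp; the last joint's range is limited). The gripper opens to 85 mm and grips with 20 to 120 N. Pads are 22 mm wide; open, the fingers measure 114 mm over their backs; the gripper's body (76 mm by 85 mm) begins 54 mm behind the grasp point. The pads swing forward as they close: fully open they stand 13 mm farther back than shut.
Start: joints at [0.259, 0.385, 0.008, 0, -1.194, -0.259], TCP at [624.98, 0.025, 303.912] pointing down, gripper open.
Joint ranges: [-3.14, 3.14], [-1.21, 2.06], [-1.07, 1.41], [-3.16, 2.05], [-2.99, -0.16], [-3.1, 3.1]. Speed limits (rad/s): [2.79, 2.79, 3.14, 3.14, 3.14, 3.14].

## Interface

Orientations are given as a unit quaternion [x, y, z, w].
In Python, from bench import arm, imaging, job_done gives the robot as it stands.
- The arm moves only by the shell command python3 -m crank 'ROWS' [OPENING]. ROWS is a JSON object of lists of equal length, an entry for each row: "delta_pos": the shift along the tool's x, y, z in m, a list of three; "twist": the turn about the tool's z in rad. In form: {"delta_pos": [[tx, ty, tz], ...], "twist": [twist, ...]}. A call has 1 to 8 rows; each row shifts and turns the commanded pose from where the row before left it, along the tool's axes as they then stand; what a row does not reach is not made up. A row lasts 1/12 s, in which the tool goes at most 41.7 mm and 7.16 degrees, less where a joint would pass 70% of its speed; a pose out of reach is approached as far as the arm can. A call is refused whole if a number of a shift passes 0.0417 or a number of a turn 0.125, either way. A call with a gripper value outside its range is refused whole. OPENING is the opening, from 0 (shut) to 1 (fully open), set as the call begins (- or left out, the last holds). The fingers move at their own pace and stop on an object; the grip force is fixed at half the most. Time passes only in rows, so rows that do not move let the fingers close. It gives the time, the measured TCP pose, the force and the opening at its end, in the units of the state.
- arm.read_state(): the state, without advancing time (a new reading comes with each control period).
- imaging.get_image(name): name is "scene" or "side" or "wrist"; returns (picture, depth): 400x640x3 uint8, blue, green, red; 400x640 float32, mm along the optical axis (not along the pixel's ray), 0 where there is no reading.
- imaging.camera_model(name): a dict with "vfov" (degrees; the focal length in pixels is half the picture's height over the tangent of half this angle, whatever the lens; pixels are square), "cx", "cy" (the principal point, pixels), "T" (4x4, takes a point from camera to world coordinates); the wrist camera has in their place "hand_eye" (4x4, takes a point from camera to tool coordinates, whose origin is the TCP and whose axes are the tool frame's). Camera axes: x right, y up, looking along -z (the intrinsics and any distortion apply to the point x, -y, -z); pixel columns grow to the right and rows downward; lengths in mm; the calibration is good to about 2 mm. A picture is of the moment at which its call begins: read the wrist's pose just before it. camera_model takes no time and is no camera call.
- job_done(): hands the job in, once; it reports no verdict.
The state is a dict: "clock": time; "joints": joint angles; "joint_vel": joint speeds; "joint_efforts": joint torques, N m; "position": TCP position; "ee_rot": TCP orientation; "contact_force": force on the tool from outside, world axes, zero at the start; "wrist_torque": the same for the moment, N m; "gripper_width": finger opening in mm.
Only numpy, scipy, OpenCV 4.12 (cv2) and the standard library are available. Lean on these libraries where they do the work, as an engineer would, in place of code of your own. Each camera call takes 0.05 s, during which the arm holds its last target.

## Working session

There is one attempt and no reset: what is moved stays moved. The work goes in short steps, Python scripts to look and compute and a shell command to move; the robot and the scene stay as the last step left them, time stands still between calls to the robot, and variables do not carry over. Pictures are saved under pics/ and viewed, and the job is handed in when it is done.

```bash
ls -la; mkdir -p pics
cat > h.py <<'E'
import numpy as np, cv2
from bench import arm, imaging
from scipy.spatial.transform import Rotation as R
def K(n):
    m=imaging.camera_model(n); f=200/np.tan(np.radians(m['vfov'])/2); return m,f
E
python3 - <<'E'
from h import *
s=arm.read_state(); print(s, arm.nose_length)
for n in ['scene','side','wrist']:
    p,d=imaging.get_image(n); cv2.imwrite(f'pics/{n}0.png',p); np.save(f'pics/{n}0.npy',d)
    print(n,imaging.camera_model(n))
E
python3 -m crank --help
```

```text
total 12
drwxr-xr-x  3 agent agent 4096 Dec  7 16:28 .
drwxr-xr-x 23 root  root  4096 Dec  7 16:28 ..
drwxr-xr-x  2 agent agent 4096 Dec  7 16:28 pics
{'clock': 0.0, 'joints': array([ 2.58608394e-01,  3.85531529e-01,  6.61677162e-03, -5.08606183e-04,
       -1.19401538e+00, -2.58600300e-01]), 'joint_vel': array([-0.00111938,  0.00095983, -0.00082989,  0.00123526,  0.00015173,
       -0.00059273]), 'joint_efforts': array([-9.55001960e-04, -3.92286408e+01,  1.88399577e+01,  4.18616563e+00,
       -4.72148502e-03,  8.27910434e-07]), 'position': array([6.24562498e+02, 3.02669141e-02, 3.02831562e+02]), 'ee_rot': array([ 8.97708011e-05,  9.99999399e-01, -4.43367565e-05, -1.09187622e-03]), 'contact_force': array([0.32175778, 0.13244741, 0.96685195]), 'wrist_torque': array([ 0.01123162,  0.03467365, -0.00875086]), 'gripper_width': 85.41526116796744} 72.6
scene {'vfov': 51.36442214169721, 'cx': 321.17458098194163, 'cy': 201.5524592584801, 'T': array([[ 8.33444952e-01, -3.43954448e-01,  4.32509942e-01,
         9.24596866e+02],
       [ 5.52602186e-01,  5.19579107e-01, -6.51665846e-01,
       
[... 401 characters left out ...]
e-01, -7.18183332e-01,
        -5.98967376e+02],
       [-3.47982983e-03,  7.25540754e-01,  6.88170404e-01,
         6.52312580e+02],
       [ 0.00000000e+00,  0.00000000e+00,  0.00000000e+00,
         1.00000000e+00]])}
wrist {'vfov': 67.71629981807203, 'cx': 313.21255080830866, 'cy': 197.90054931689383, 'hand_eye': array([[ 9.99999986e-01,  9.90449052e-05,  1.33102875e-04,
        -7.19060741e-01],
       [ 1.30860643e-04, -9.64028663e-01, -2.65798267e-01,
        -6.84387435e+01],
       [ 1.01989022e-04,  2.65798281e-01, -9.64028663e-01,
        -7.01647130e+01],
       [ 0.00000000e+00,  0.00000000e+00,  0.00000000e+00,
         1.00000000e+00]])}invalid input: not JSON, or not a number
```

View pics/scene0.png

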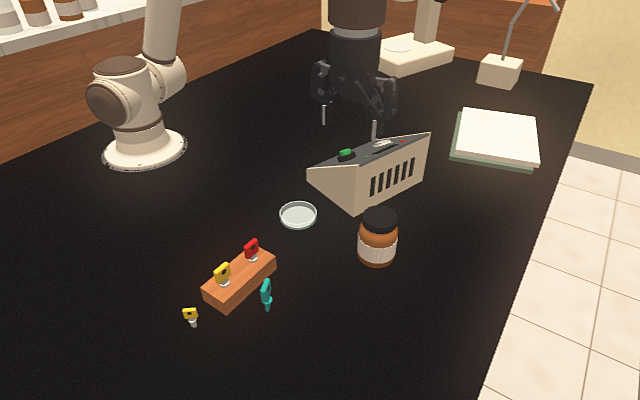

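View pics/side0.png

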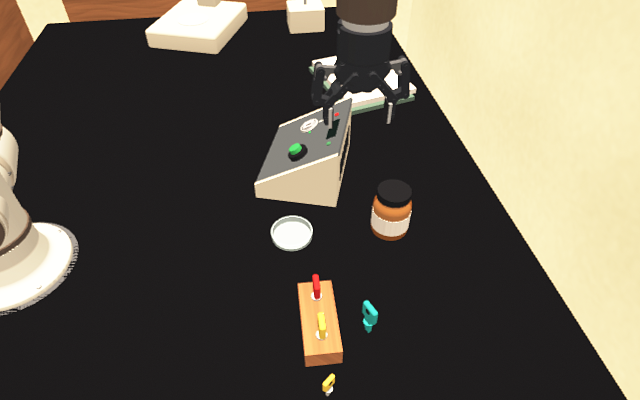

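View pics/wrist0.png

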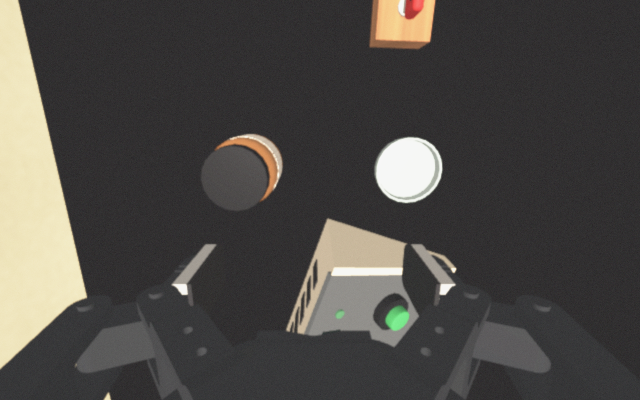

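```bash
cat >> h.py <<'E'
def Twc(n,s=None):
    m,f=K(n)
    if n!='wrist': return m['T']
    s=s or arm.read_state()
    T=np.eye(4);T[:3,:3]=R.from_quat(s['ee_rot']).as_matrix();T[:3,3]=s['position']
    return T@m['hand_eye']
def pts(n,d,u,v,T):
    m,f=K(n); z=d[v,u]
    P=np.stack([(u-m['cx'])*z/f,-(v-m['cy'])*z/f,-z,np.ones_like(z)],-1)
    return (P@T.T)[...,:3]
def cloud(n,d,T):
    v,u=np.mgrid[0:400,0:640]; return pts(n,d,u,v,T)
def ray(n,u,v,T):
    m,f=K(n); r=T[:3,:3]@np.array([(u-m['cx'])/f,-(v-m['cy'])/f,-1]); return T[:3,3],r
def onz(n,u,v,T,z):
    o,r=ray(n,u,v,T); return o+r*(z-o[2])/r[2]
def comps(mask,amin=20):
    k,l,st,c=cv2.connectedComponentsWithStats(mask.astype(np.uint8))
    return [(l==i,st[i],c[i]) for i in range(1,k) if st[i,4]>=amin]
def hsv(p): return cv2.cvtColor(p,cv2.COLOR_BGR2HSV)
def mask(p,c):
    h=hsv(p); H,S,V=h[...,0],h[...,1],h[...,2]
    r={'yellow':(H>=20)&(H<=34)&(S>150)&(V>110),'red':((H<6)|(H>174))&(S>180)&(V>90),'green':(H>45)&(H<75)&(S>150)&(V>70),'turq':(H>82)&(H<98)&(S>150)&(V>70)}
    return r[c]
def save(n,p,box=None,s=1):
    if box: x0,y0,x1,y1=box; p=p[y0:y1,x0:x1]
    cv2.imwrite('pics/'+n+'.png',cv2.resize(p,None,fx=s,fy=s,interpolation=cv2.INTER_CUBIC))
E
python3 - <<'E'
from h import *
for n in ['scene','side','wrist']:
    p=cv2.imread(f'pics/{n}0.png');d=np.load(f'pics/{n}0.npy');T=Twc(n);C=cloud(n,d,T)
    for c in ['yellow','red','green','turq']:
        for m,st,ce in comps(mask(p,c),10):
            P=C[m&(d>0)]; print(n,c,st,ce.round(1),np.median(P,0).round(1),'z',np.percentile(P[:,2],[2,98]).round(1))
p=cv2.imread('pics/scene0.png'); save('crop_keys',p,(170,220,300,340),5)
E
```

```text
scene yellow [213 262  17  22 225] [221.5 272.4] [ 533.7 -244.7   68.8] z [ 2.1 78. ]
scene yellow [182 307  16  12 137] [189.6 312.6] [ 529.9 -316.9   41.5] z [ 1.2 49.1]
scene red [243 238  16  21 199] [250.5 247.9] [ 536.  -174.9   67.8] z [ 0.9 78. ]
scene green [341 149   9   3  14] [345.6 149.9] [538.  142.  107.2] z [102.8 110. ]
scene turq [260 278  10  15  80] [264.8 284.9] [ 608.7 -224.5   66.8] z [64. 69.]
scene turq [262 297  10   8  37] [267.7 300.9] [ 612.3 -226.8   29.4] z [26.1 41.9]
scene turq [266 306   3   6  11] [266.9 308.3] [ 609.9 -228.7   12.9] z [ 2.1 17.5]
side yellow [317 315   9  24  74] [321.  330.3] [ 527.2 -256.5   65.6] z [33.6 74.1]
side yellow [322 373  13  19  88] [328.  383.5] [ 526.9 -319.8   38.2] z [-1.8 46.8]
side red [312 274   8  25 150] [315.8 285.2] [ 531.6 -179.2   73.7] z [-0.6 77.3]
side green [290 145  12  10  48] [295.8 150. ] [535.7 131.5 101.6] z [ 94.1 106.7]
side turq [362 300  16  33 342] [369.  315.4] [ 605.9 -228.7   50.1] z [-1.  66.7]
```

View pics/crop_keys.png

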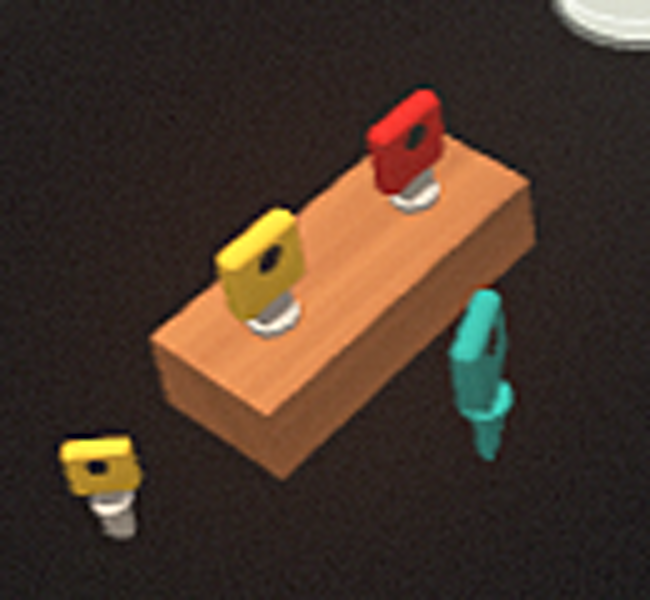

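```bash
python3 -m crank '{"delta_pos": [[0.013,-0.038,0],[0.013,-0.038,0],[0.013,-0.038,0.01],[0.013,-0.038,0.01],[0.013,-0.038,0.01],[0.013,-0.038,0.01],[0.013,-0.038,0.0],[0,0,0]], "twist":[0,0,0,0,0,0,0,0]}' 0.6
python3 - <<'E'
from h import *
s=arm.read_state();T=Twc('wrist',s);p,d=imaging.get_image('wrist');np.save('pics/w1.npy',d);cv2.imwrite('pics/w1.png',p);np.save('pics/w1T.npy',T);C=cloud('wrist',d,T)
print(s['position'],s['clock'])
for c in ['yellow','red','turq']:
    for m,st,ce in comps(mask(p,c),30):
        P=C[m&(d>0)]; print(c,st,ce.round(1),np.median(P,0).round(1),'z',np.percentile(P[:,2],[2,98]).round(1))
        top=m&(C[...,2]>72)
        if top.sum()>10:
            v,u=np.nonzero(top); print('  top',cv2.minAreaRect(np.stack([u,v],1).astype(np.float32)), C[top].mean(0).round(1))
E
```

```text
clock: 0.82
position: [531.0, -271.0, 262.6]
ee_rot: [0.003, 1.0, 0.0, -0.002]
contact_force: [0.3, 0.5, 0.2]
gripper_width: 51.1
[ 530.98176576 -271.04093001  262.59869416] 0.8167
```

View pics/w1.png

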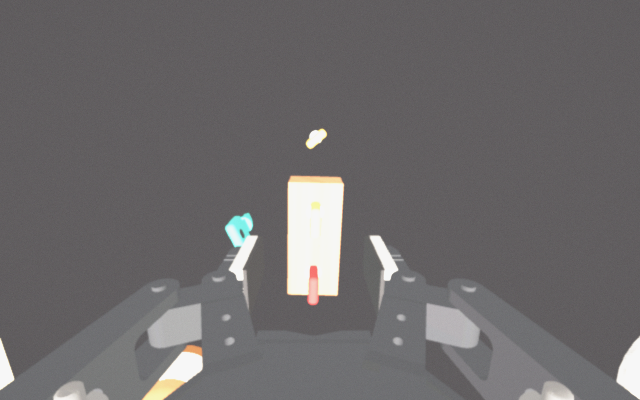

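Run:
```python
from h import *
d=np.load('pics/w1.npy');T=np.load('pics/w1T.npy');C=cloud('wrist',d,T);Z=C[...,2]
print('table',np.median(Z[100:160,100:200]))
ok=np.zeros_like(d,bool);ok[130:320,260:365]=1
for lo,hi in [(30,38),(68,82)]:
    for m,st,ce in comps(ok&(Z>lo)&(Z<hi),15):
        Q=C[m];r=cv2.minAreaRect(Q[:,:2].astype(np.float32));print(lo,st,r,Q.mean(0).round(1),np.median(Q[:,2]))
p=cv2.imread('pics/w1.png');save('w1c',p,(260,120,370,320),3)
dv=np.clip(Z,0,90)/90*255; save('w1z',dv.astype(np.uint8),(260,120,370,320),3)
```

```text
table -0.0035690285178873182
30 [ 288  181   56  114 5080] ((530.5885009765625, -208.6290740966797), (130.7953338623047, 56.049678802490234), 88.02592468261719) [ 530.5 -213.8   34. ] 33.930808205747326
68 [310 206  12  33 327] ((529.439208984375, -244.3019256591797), (29.120817184448242, 9.956846237182617), 87.47681427001953) [ 529.5 -245.2   74.9] 75.2821106294831
68 [308 273  11  31 292] ((531.9371337890625, -174.30117797851562), (30.31549644470215, 9.962225914001465), 89.33111572265625) [ 531.8 -176.2   74.6] 75.1774980790012
```

View pics/w1c.png

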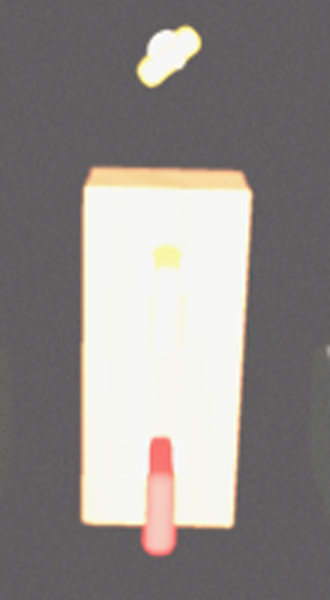

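View pics/w1z.png

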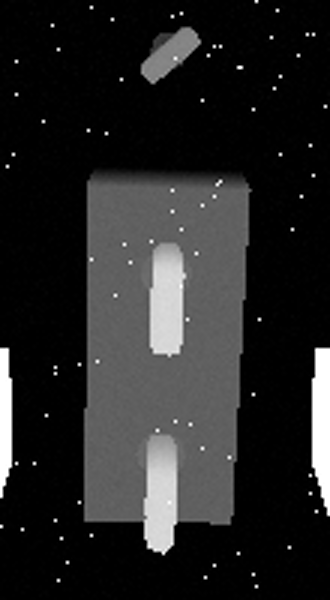

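```bash
python3 -m crank '{"delta_pos": [[0,0.04,-0.01],[0,0.041,-0.01],[0,0.041,-0.01],[0,0.041,-0.01],[0,0.041,-0.01],[0,0.041,0],[0,0.041,0],[0,0.041,0]], "twist":[0.035,0,0,0,0,0,0,0]}' 
python3 -m crank '{"delta_pos": [[-0.005,0.04,0],[-0.01,0.04,0],[-0.01,0.04,0],[0,0,0],[0,0,0]], "twist":[0,0,0,0,0]}'
cat > look.py <<'E'
import sys
from h import *
n,name=sys.argv[1:3]
s=arm.read_state();T=Twc(n,s);p,d=imaging.get_image(n);np.savez(f'pics/{name}.npz',p=p,d=d,T=T)
cv2.imwrite(f'pics/{name}.png',p)
print(s['position'].round(1),R.from_quat(s['ee_rot']).as_matrix().round(4).tolist(),s['clock'],s['gripper_width'])
E
python3 look.py wrist w2; python3 look.py side s2
```

```text
clock: 1.53
position: [543.4, 61.7, 313.9]
ee_rot: [0.017, 1.0, 0.0, 0.0]
contact_force: [0.4, 0.6, -0.5]
gripper_width: 51.5
clock: 1.95
position: [572.9, 180.9, 312.5]
ee_rot: [0.015, 1.0, -0.0, -0.001]
contact_force: [-0.1, -1.0, 0.2]
gripper_width: 51.2
[572.9 180.9 312.5] [[-0.9995, 0.0308, -0.0012], [0.0308, 0.9995, -0.0004], [0.0012, -0.0004, -1.0]] 1.95 51.150904471593435
[572.7 179.3 312.7] [[-0.9995, 0.0326, -0.0012], [0.0326, 0.9995, -0.0005], [0.0012, -0.0005, -1.0]] 2.0 51.06093313236822
```

View pics/w2.png

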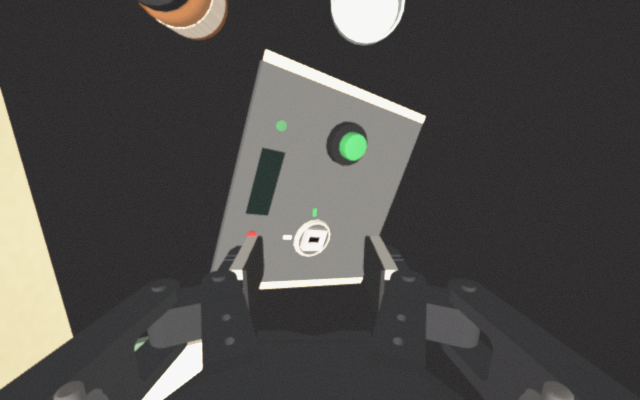

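```bash
python3 look.py wrist w3
python3 - <<'E'
from h import *
z=np.load('pics/w3.npz');p,d,T=z['p'],z['d'],z['T'];C=cloud('wrist',d,T)
save('w3c',p,(200,40,440,300),2.5); save('w3sw',p,(280,200,345,265),9)
# panel plane: dark pts region
m=np.zeros(d.shape,bool);m[110:270,260:390]=1
m&=(C[...,2]>20)&(d>0);Q=C[m]
rng=np.random.default_rng(0);best=0
for _ in range(300):
    a=Q[rng.choice(len(Q),3,0)];n=np.cross(a[1]-a[0],a[2]-a[0]);n/=np.linalg.norm(n)+1e-9
    k=(abs((Q-a[0])@n)<1).sum()
    if k>best:best=k;b=(n,a[0])
I=Q[abs((Q-b[1])@b[0])<1];c=I.mean(0);n=np.linalg.svd(I-c,full_matrices=False)[2][2];n*=np.sign(n[2])
print('n',n,'tilt',np.degrees(np.arccos(n[2])),'yaw of -n_xy',np.degrees(np.arctan2(-n[1],-n[0])),len(I),len(Q))
h=(C-c)@n
np.savez('pics/panel.npz',n=n,c=c)
for lo,hi in [(3,5),(5.3,8),(15,22)]:
    mm=(h>lo)&(h<hi)&(d>0);mm[:100]=0;mm[275:]=0;mm[:,:225]=0;mm[:,400:]=0
    for k,st,ce in comps(mm,25): print(lo,st,ce.round(1),C[k].mean(0).round(1),np.median(h[k]).round(2))
for k,st,ce in comps(mask(p,'green'),10): print('green',st,ce,C[k].mean(0).round(1),np.median(h[k]).round(2))
E
```

```text
[572.6 178.3 313.1] [[-0.9994, 0.0339, -0.0009], [0.0339, 0.9994, -0.0004], [0.0009, -0.0005, -1.0]] 2.05 51.261712808501876
n [-0.47491324  0.16036998  0.86529699] tilt 30.083364985860104 yaw of -n_xy -18.65893455018394 15429 20506
3 [276 125  11   9  41] [281.1 128.6] [598.6 119.5 122.4] 3.35
3 [327 124  18  33  48] [332.2 137.5] [553.6 130.3  96.3] 3.94
3 [296 223  35  35 188] [312.1 238.9] [576.2 236.2  88.8] 3.79
3 [308 236  17  12  91] [315.2 241.5] [573.2 240.2  86.7] 3.97
5.3 [328 124  20  40  62] [333.7 140.9] [552.4 133.4  98.2] 6.66
5.3 [302 231  25  21 247] [314.6 241.4] [573.7 238.8  89.6] 6.06
15 [341 135  25  28 350] [351.6 148. ] [536.2 139.9 103.9] 21.23
```

View pics/w3sw.png

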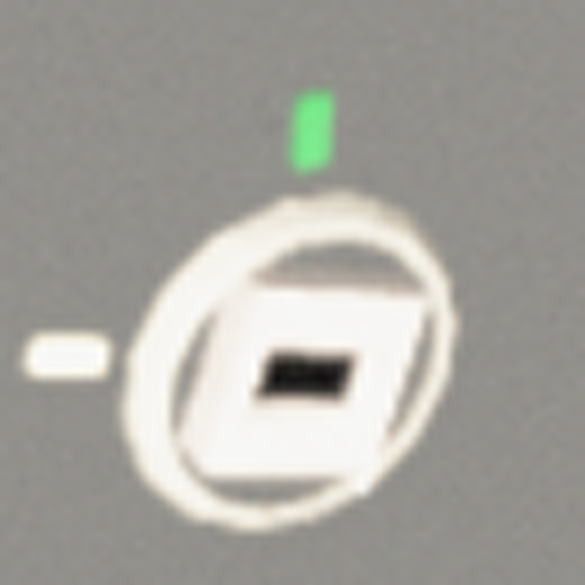

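Run:
```python
from h import *
z=np.load('pics/w3.npz');p,d,T=z['p'],z['d'],z['T'];P=np.load('pics/panel.npz');n,c=P['n'],P['c'];C=cloud('wrist',d,T)
def onpl(u,v,h):
    o,r=ray('wrist',u,v,T);return o+r*((c-o)@n+h)/(r@n)
g=cv2.cvtColor(p,cv2.COLOR_BGR2GRAY)
for k,st,ce in comps((g<110)&(np.mgrid[0:400,0:640][0]>225)&(np.mgrid[0:400,0:640][0]<255)&(abs(np.mgrid[0:400,0:640][1]-314)<15),10):
    w=(255.-g)*cv2.dilate(k.astype(np.uint8),np.ones((3,3)));w=np.where(w>60,w,0)
    v,u=np.mgrid[0:400,0:640];cu,cv=(u*w).sum()/w.sum(),(v*w).sum()/w.sum()
    print('slot',st,ce,cu,cv,onpl(cu,cv,6).round(1))
    vv,uu=np.nonzero(k);pp=np.array([onpl(a,b,6) for a,b in zip(uu,vv)])
    up=np.array([0,0,1])-n*n[2];up/=np.linalg.norm(up);e2=np.cross(n,up)
    q=np.stack([(pp-pp.mean(0))@up,(pp-pp.mean(0))@e2],1);print(cv2.minAreaRect(q.astype(np.float32)),'up',up.round(3))
m=mask(p,'green');h=hsv(p);m=(h[...,0]>45)&(h[...,0]<75)&(h[...,1]>80)
for k,st,ce in comps(m,10):
    hh=((C-c)@n)[k];print('green',st,ce.round(1),onpl(*ce,18).round(1),np.percentile(hh,[10,50,90]).round(1))
    if st[4]>200:
        kk=k&(abs((C-c)@n-np.median(hh))<1.5);Q=C[kk];print(Q.mean(0),np.percentile(Q@up,[1,99]),np.percentile(Q@e2,[1,99]), (np.percentile(Q@up,[1,99]).mean()*up+np.percentile(Q@e2,[1,99]).mean()*e2+Q.mean(0)@n*n).round(1))
```

```text
slot [309 240  10   4  36] [313.5 241.5] 313.4945257452575 241.33105691056912 [575.  238.3  90.3]
((-0.03067302703857422, -0.015164613723754883), (11.053360939025879, 3.6247565746307373), 1.5166897773742676) up [ 0.82  -0.277  0.501]
green [276 124   9  10  71] [280.3 128.5] [597.6 118.7 138.8] [1.9 3.  3.7]
green [338 134  28  30 635] [351.9 148.4] [535.6 140.6 100.7] [13.6 21.6 22.5]
[533.23645732 140.99910536 103.73427394] [437.67810659 460.87342978] [292.60683466 315.86968455] [532.6 141.3 103.3]
green [312 210   5   9  32] [314.3 214. ] [573.  201.2 110. ] [0.2 0.8 1.7]
```

View pics/w3c.png

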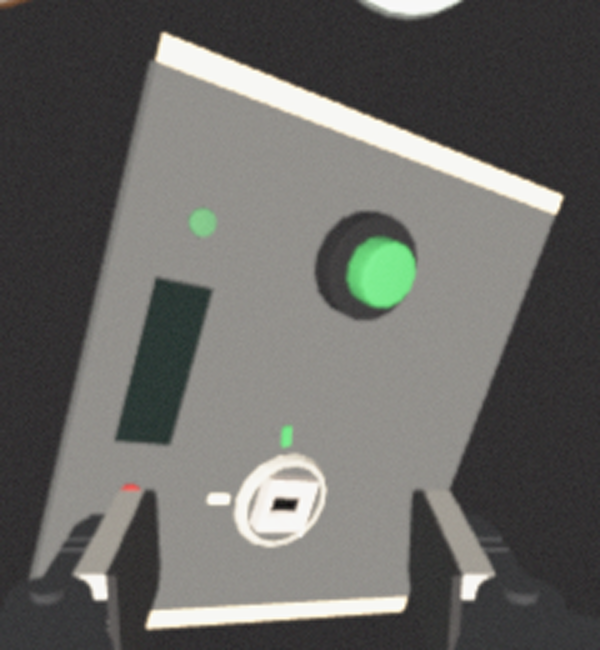

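Run:
```python
from h import *
z=np.load('pics/s2.npz');p,d,T=z['p'],z['d'],z['T']
def proj(n,X,T):
    m,f=K(n);q=np.linalg.inv(T)@np.r_[X,1];return m['cx']+f*q[0]/-q[2],m['cy']-f*q[1]/-q[2]
for X in [(575,238.3,90.3),(535.5,140.3,100.7),(529.4,-244.3,76)]:
    u,v=proj('side',np.array(X,float),T);print(u,v);cv2.circle(p,(int(round(u*1)),int(round(v))),0,(255,0,255),-1)
save('s2c',p,(250,90,370,210),5);save('s2k',p,(290,260,350,370),5)
```

```text
308.38940909312 123.56232556490484
295.2431133719933 147.9768778025739
321.2424953568698 320.96078459577365
```

View pics/s2c.png

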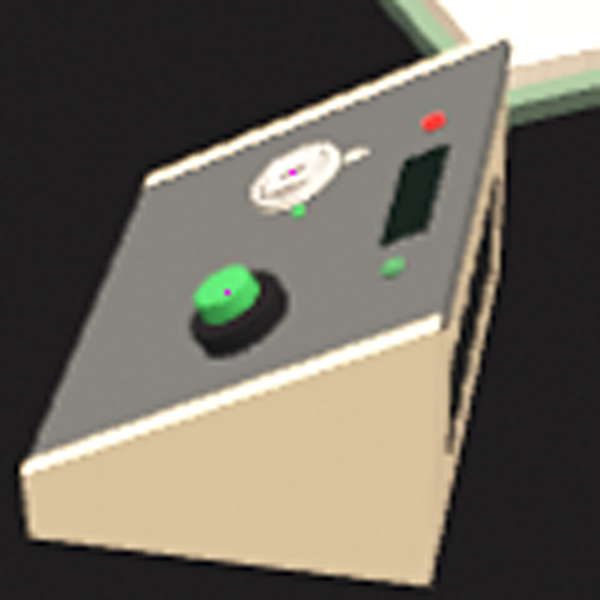

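View pics/s2k.png

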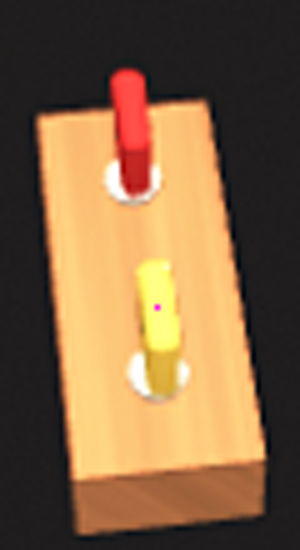

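```bash
python3 -m crank '{"delta_pos": [[0.0026,-0.0385,0],[0.0026,-0.0385,0],[0.0026,-0.0385,0],[0.0026,-0.0385,0],[0.0026,-0.0385,0.01],[0.0026,-0.0385,0.02],[0.0026,-0.0385,0.02],[0.0026,-0.0385,0.02]], "twist":[0,0,0,0,0,0,0,0]}' 
python3 -m crank '{"delta_pos": [[0.0026,-0.0385,0.01],[0.0026,-0.0385,0.01],[0.0026,-0.0385,0.01],[0,0,0],[0,0,0],[0,0,0]], "twist":[0,0,0,0,0,0]}' 
python3 look.py wrist w4
python3 - <<'E'
from h import *
z=np.load('pics/w4.npz');p,d,T=z['p'],z['d'],z['T'];C=cloud('wrist',d,T);Z=C[...,2]
for m,st,ce in comps((Z>71)&(Z<79)&(np.mgrid[0:400,0:640][1]>255)&(np.mgrid[0:400,0:640][1]<370)&(d>0),15):
        Q=C[m];r=cv2.minAreaRect(Q[:,:2].astype(np.float32));print(st,r,Q.mean(0).round(1))
E
```

```text
clock: 2.77
position: [540.7, -127.3, 246.2]
ee_rot: [0.018, 1.0, 0.0, 0.001]
contact_force: [0.6, 0.9, 0.5]
gripper_width: 51.2
clock: 3.27
position: [529.5, -240.5, 216.3]
ee_rot: [0.018, 1.0, -0.0, 0.0]
contact_force: [-0.0, 0.2, 0.3]
gripper_width: 51.1
[ 529.5 -240.5  216.3] [[-0.9993, 0.037, 0.0005], [0.037, 0.9993, -0.0001], [-0.0005, -0.0001, -1.0]] 3.2667 51.052859837937525
[308 186  14  39 489] ((529.2596435546875, -244.36061096191406), (28.806751251220703, 9.822771072387695), 87.68651580810547) [ 529.5 -244.8   75.2]
[309 271  12  35 394] ((531.7783203125, -174.04283142089844), (29.859481811523438, 9.014762878417969), 87.68435668945312) [ 531.8 -175.6   75.2]
```

View pics/w4.png

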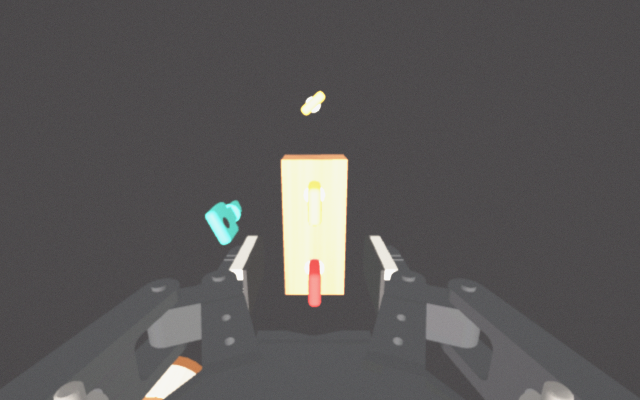

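```bash
python3 -m crank '{"delta_pos": [[0,-0.0038,0.01],[0,0,0.02],[0,0,0.02],[0,0,0.02],[0,0,0.018],[0,0,0.01],[0,0,0],[0,0,0]], "twist":[0,0,0,0,0,0,0,0]}' 
python3 look.py side s5; python3 -c "
from h import *
save('s5c',np.load('pics/s5.npz')['p'],(260,230,400,380),4)"
```

```text
clock: 3.98
position: [530.4, -242.9, 117.8]
ee_rot: [0.017, 1.0, -0.0, -0.0]
contact_force: [-0.5, 1.1, -0.3]
gripper_width: 51.5
[ 530.4 -242.9  117.8] [[-0.9994, 0.0336, -0.0004], [0.0336, 0.9994, -0.0002], [0.0004, -0.0002, -1.0]] 3.9833 51.45183950697946
```

View pics/s5c.png

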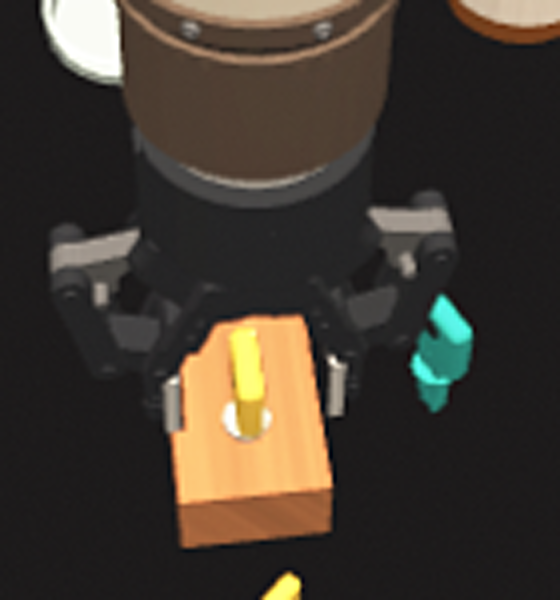

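```bash
python3 -m crank '{"delta_pos": [[0.001,-0.0015,0],[0,0,0]], "twist":[0,0]}' 0.6
python3 -m crank '{"delta_pos": [[0,0,0],[0,0,0],[0,0,0],[0,0,0],[0,0,0],[0,0,0]], "twist":[0,0,0,0,0,0]}' 0
python3 look.py side s6; python3 -c "
from h import *
save('s6c',np.load('pics/s6.npz')['p'],(260,230,400,380),4)"
```

```text
clock: 4.2
position: [529.5, -245.1, 119.2]
ee_rot: [0.017, 1.0, -0.0, 0.001]
contact_force: [-0.6, -0.8, -0.3]
gripper_width: 51.6
clock: 4.7
position: [529.4, -245.0, 118.3]
ee_rot: [0.017, 1.0, -0.0, 0.0]
contact_force: [0.4, -0.0, 3.8]
gripper_width: 9.2
[ 529.4 -245.   118.3] [[-0.9994, 0.0347, 0.0009], [0.0347, 0.9994, -0.0004], [-0.0009, -0.0004, -1.0]] 4.7 9.17540953616958
```

View pics/s6c.png

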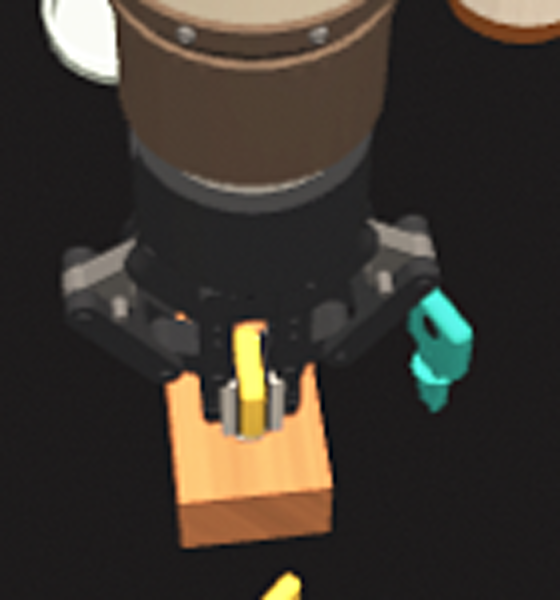

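```bash
python3 -m crank '{"delta_pos": [[0,0,-0.007],[0,0,-0.007],[0,0,-0.007],[0,0,0],[0,0,0]], "twist":[0,0,0,0,0]}' 
python3 look.py side s7;python3 look.py wrist w7; python3 -c "
from h import *
save('s7c',np.load('pics/s7.npz')['p'],(260,230,400,380),4)"
```

```text
clock: 5.17
position: [529.2, -244.9, 139.6]
ee_rot: [0.018, 1.0, -0.0, 0.001]
contact_force: [0.2, 0.3, -0.7]
gripper_width: 9.0
[ 529.2 -244.9  139.6] [[-0.9994, 0.0351, 0.0014], [0.0351, 0.9994, -0.0001], [-0.0014, -0.0, -1.0]] 5.1667 9.007396364000273
[ 528.9 -244.8  139.1] [[-0.9994, 0.0351, 0.0003], [0.0351, 0.9994, 0.0002], [-0.0003, 0.0002, -1.0]] 5.2167 9.220819290592612
```

View pics/s7c.png

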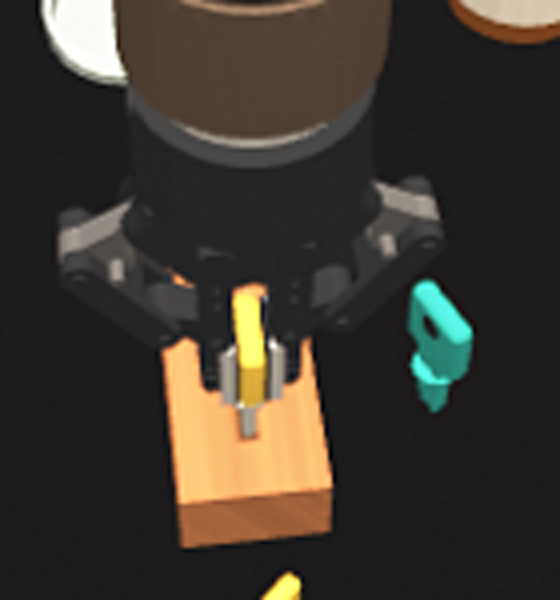

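View pics/w7.png

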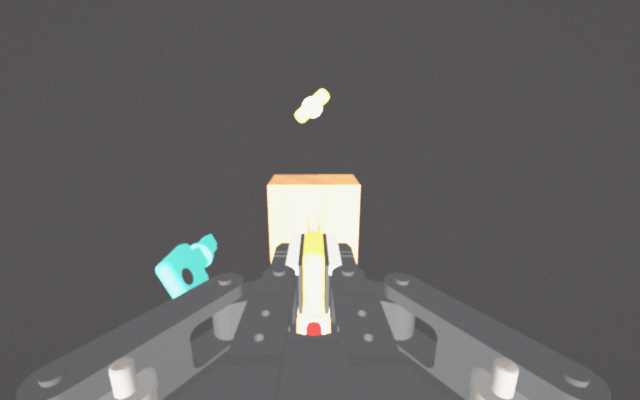

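```bash
python3 -m crank '{"delta_pos": [[0,0.003,0],[0,0.003,0.0002],[0,0.003,0.0003],[0,0.003,0.0005],[0,0.003,0.0008],[0,0,0]], "twist":[0,0,0,0,0,0]}' 
python3 look.py side s8;python3 look.py wrist w8; python3 -c "
from h import *
save('s8c',np.load('pics/s8.npz')['p'],(260,230,400,380),4)"
```

```text
clock: 5.77
position: [529.8, -231.8, 138.3]
ee_rot: [0.017, 1.0, -0.002, 0.0]
contact_force: [-0.7, -8.6, 3.8]
gripper_width: 9.0
[ 529.8 -231.8  138.3] [[-0.9994, 0.0333, 0.0003], [0.0333, 0.9994, -0.0039], [-0.0005, -0.0039, -1.0]] 5.7667 8.951623135637433
[ 529.8 -231.9  138.3] [[-0.9994, 0.0336, 0.0004], [0.0336, 0.9994, -0.0038], [-0.0005, -0.0037, -1.0]] 5.8167 9.09017386489696
```

View pics/s8c.png

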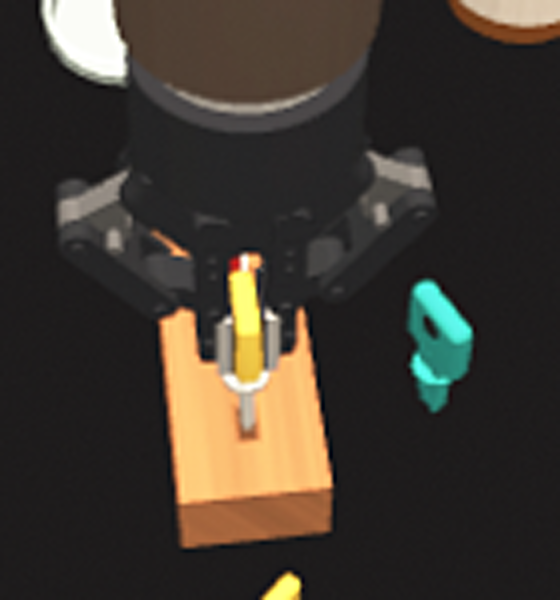

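View pics/w8.png

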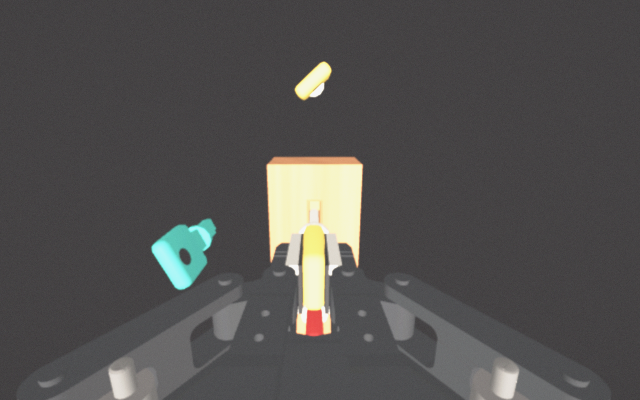

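```bash
python3 -m crank '{"delta_pos": [[0,0.0025,0.0007],[0,0.0025,0.0008],[0,0.0025,0.0009],[0,0.0025,0.001],[0,0.002,0.001],[0,0,0]], "twist":[0,0,0,0,0,0]}' 
python3 look.py side s9;python3 look.py wrist w9; python3 -c "
from h import *
a=np.load('pics/s9.npz')['p'][230:380,260:400];b=np.load('pics/w9.npz')['p'][150:350,200:430]
a=cv2.resize(a,(373,400));b=cv2.resize(b,(420,400*420//460))
o=np.zeros((400,793,3),np.uint8);o[:,:373]=a;o[:b.shape[0],373:]=b;cv2.imwrite('pics/c9.png',o)"
```

```text
clock: 6.37
position: [531.0, -219.8, 135.3]
ee_rot: [0.016, 1.0, -0.002, 0.001]
contact_force: [-1.9, -8.5, 9.4]
gripper_width: 9.9
[ 531.  -219.8  135.3] [[-0.9995, 0.0329, 0.0025], [0.0329, 0.9995, -0.0043], [-0.0026, -0.0043, -1.0]] 6.3667 9.923177075879487
[ 531.  -219.9  135.4] [[-0.9995, 0.0329, 0.0025], [0.0329, 0.9994, -0.0043], [-0.0027, -0.0042, -1.0]] 6.4167 9.002380244675695
```

View pics/c9.png

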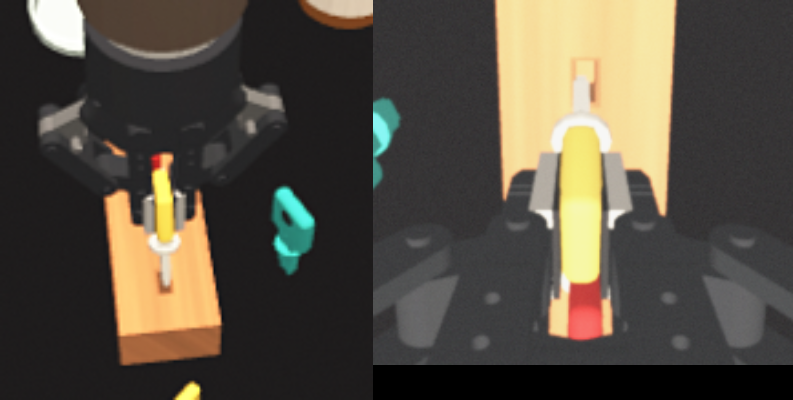

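```bash
cat > tilt.py <<'E'
import sys
from h import *
z=np.load(f'pics/{sys.argv[1]}.npz');p,d,T=z['p'],z['d'],z['T'];C=cloud('wrist',d,T)
h=hsv(p);m=(h[...,0]>=18)&(h[...,0]<=34)&(h[...,1]>110)&(np.mgrid[0:400,0:640][1]>298)&(np.mgrid[0:400,0:640][1]<330)&(np.mgrid[0:400,0:640][0]>215)&(d>80)&(d<200)
s=arm.read_state();Rt=R.from_quat(s['ee_rot']).as_matrix()
me=imaging.camera_model('wrist')['hand_eye']
Q=(C[m]-T[:3,3])@T[:3,:3]@me[:3,:3].T+me[:3,3]   # tool frame
for v in range(0,400,3):
    k=np.nonzero(m)[0]==v
    if k.sum()>2:q=np.median(Q[k],0);print(v,k.sum(),q.round(1))
E
python3 tilt.py w9
```

```text
222 15 [ -0.9 -20.6  61. ]
225 18 [ -0.6 -19.9  59. ]
228 20 [ -0.6 -19.   57.3]
231 20 [ -0.6 -18.3  55.4]
234 22 [ -0.6 -17.5  54. ]
237 23 [ -0.9 -16.7  52.3]
240 23 [ -0.9 -16.3  50. ]
243 24 [ -0.7 -15.8  48. ]
246 23 [ -0.4 -14.9  46.8]
249 24 [ -0.7 -14.4  44.9]
252 24 [ -0.7 -13.8  43.3]
255 23 [ -0.9 -13.3  41.6]
258 19 [ -0.5 -12.4  40.7]
261 5 [ -4.5 -11.1  40.6]
264 4 [-0.9 -9.8 40.4]
267 3 [-5.  -8.3 40.7]
270 4 [-0.9 -7.  40.6]
273 4 [-0.9 -5.  41.7]
276 4 [-0.9 -3.  42.8]
279 3 [ 3.4 -1.1 43.5]
282 3 [ 3.4  1.  44.6]
285 4 [-0.7  2.2 44.2]
288 4 [-0.6  3.7 44.2]
291 3 [-4.9  6.  45.4]
294 3 [-4.9  8.4 46.9]
297 3 [-5.   9.7 46.5]
303 3 [ 1.9 14.7 49.3]
```

```bash
python3 -m crank '{"delta_pos": [[0,0.002,0.0008],[0,0.002,0.0008],[0,0.002,0.0008],[0,0,0]], "twist":[0,0,0,0]}' 
python3 look.py side s10;python3 look.py wrist w10; python3 tilt.py w10 |head -14; python3 -c "
from h import *
a=np.load('pics/s10.npz')['p'][230:380,260:400];b=np.load('pics/w10.npz')['p'][150:350,200:430]
a=cv2.resize(a,(373,400));b=cv2.resize(b,(420,400*420//460))
o=np.zeros((400,793,3),np.uint8);o[:,:373]=a;o[:b.shape[0],373:]=b;cv2.imwrite('pics/c10.png',o)"
```

```text
clock: 6.8
position: [531.1, -213.8, 133.1]
ee_rot: [0.016, 1.0, -0.002, 0.001]
contact_force: [-3.3, -7.1, 11.4]
gripper_width: 8.9
[ 531.1 -213.8  133.1] [[-0.9995, 0.0329, 0.0024], [0.0329, 0.9994, -0.0043], [-0.0026, -0.0042, -1.0]] 6.8 8.926651926079078
[ 531.2 -213.9  133.1] [[-0.9995, 0.0331, 0.0025], [0.033, 0.9994, -0.0042], [-0.0027, -0.0041, -1.0]] 6.85 9.435452121864266
219 14 [ -0.6 -22.5  59.6]
222 18 [ -0.6 -21.8  57.7]
225 20 [ -0.6 -21.   55.9]
228 20 [ -0.6 -20.1  54.6]
231 23 [ -0.4 -19.4  52.8]
234 23 [ -0.9 -18.4  51.7]
237 24 [ -0.6 -17.5  50.4]
240 24 [ -0.7 -17.   48.3]
243 23 [ -0.4 -16.2  46.9]
246 23 [ -0.9 -15.4  45.6]
249 24 [ -0.7 -14.7  44.4]
252 24 [ -0.7 -14.1  42.7]
255 24 [ -0.7 -13.4  41.4]
258 23 [ -0.9 -12.9  39.7]
```

View pics/c10.png

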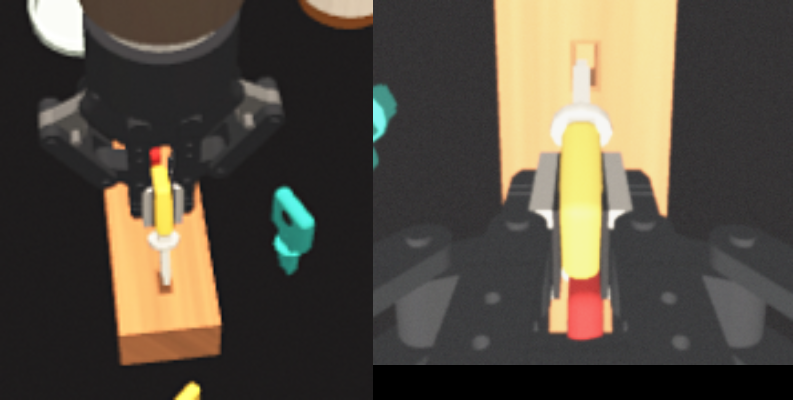

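```bash
python3 -m crank '{"delta_pos": [[0,-0.002,-0.006],[0,-0.002,-0.01],[0,0,-0.025],[0,0,-0.03],[0,0,-0.03],[0,0,-0.02],[0,0,0],[0,0,0]], "twist":[0,0,0,0,0,0,0,0]}' 
python3 look.py side s11;python3 look.py wrist w11; python3 tilt.py w11; python3 -c "
from h import *
a=np.load('pics/s11.npz')['p'][170:320,260:400];b=np.load('pics/w11.npz')['p'][150:350,200:430]
a=cv2.resize(a,(373,400));b=cv2.resize(b,(420,400*420//460))
o=np.zeros((400,793,3),np.uint8);o[:,:373]=a;o[:b.shape[0],373:]=b;cv2.imwrite('pics/c11.png',o)"
```

```text
clock: 7.57
position: [530.4, -215.6, 252.8]
ee_rot: [0.017, 1.0, 0.0, 0.002]
contact_force: [-1.3, -1.2, -0.5]
gripper_width: 9.0
[ 530.4 -215.6  252.8] [[-0.9994, 0.0349, 0.003], [0.0349, 0.9994, 0.0003], [-0.003, 0.0004, -1.0]] 7.5667 8.99283501915024
[ 529.7 -215.5  251.2] [[-0.9994, 0.0351, -0.0001], [0.0351, 0.9994, 0.0009], [0.0002, 0.0009, -1.0]] 7.6167 9.25784271534039
234 3 [ -5.4 -17.2  54.6]
240 3 [  4.  -12.4  58.9]
243 3 [  3.9 -14.6  50.5]
246 3 [  3.9 -13.5  49.9]
255 3 [  3.8 -12.   44.1]
```

View pics/c11.png

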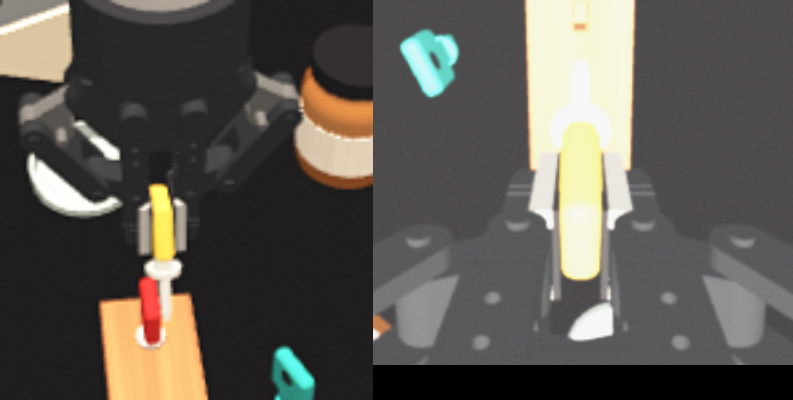

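```bash
cat > prof.py <<'E'
import sys
from h import *
z=np.load(f'pics/{sys.argv[1]}.npz');p,d,T=z['p'],z['d'],z['T']
me=imaging.camera_model('wrist')['hand_eye'];C=cloud('wrist',d,me)
u0,u1=(int(sys.argv[2]),int(sys.argv[3])) if len(sys.argv)>3 else (308,320)
for v in range(170,310,3):
    r=C[v,u0:u1];k=(r[:,2]>20)&(r[:,2]<125)&(d[v,u0:u1]>0)
    if k.sum()>3: print(v,k.sum(),np.median(r[k],0).round(1))
E
python3 prof.py w11; python3 -c "
from h import *
save('w11c',np.load('pics/w11.npz')['p'],(280,150,350,310),4)"
```

```text
185 6 [ -0.6 -29.9  97.7]
188 9 [ -0.3 -29.3  92.7]
191 9 [ -0.3 -28.   90.7]
194 9 [ -0.3 -26.8  88.9]
197 9 [ -0.4 -26.   85.7]
200 9 [ -0.4 -24.7  84. ]
203 10 [ -0.6 -23.6  82.2]
206 10 [ -0.6 -23.5  76.9]
209 12 [ -0.6 -22.7  74.4]
212 12 [ -0.6 -21.4  73.5]
215 11 [ -0.4 -19.9  73.1]
218 12 [ -0.6 -22.8  60.4]
221 12 [ -0.6 -21.9  58.7]
224 12 [ -0.6 -21.2  56.7]
227 12 [ -0.6 -20.4  55. ]
230 12 [ -0.6 -19.4  53.8]
233 11 [ -0.4 -18.7  52.1]
236 12 [ -0.7 -18.   50.3]
239 12 [ -0.7 -17.4  48.6]
242 12 [ -0.7 -16.5  47.3]
245 12 [ -0.7 -16.   45.4]
248 12 [ -0.7 -15.2  44.2]
251 12 [ -0.7 -14.6  42.6]
254 12 [ -0.7 -13.9  41.3]
257 12 [ -0.7 -13.1  40.2]
260 12 [ -0.7 -12.3  39. ]
263 11 [ -0.5 -11.4  38.3]
266 12 [ -0.7 -10.4  37.7]
269 12 [-0.7 -9.1 37.7]
272 12 [-0.7 -7.5 38.1]
275 12 [-0.7 -5.8 38.6]
278 12 [-0.7 -3.7 40. ]
281 12 [-0.7 -1.9 40.5]
284 12 [-0.7  0.3 41.9]
287 12 [-0.7  2.3 42.8]
290 12 [-0.7  4.8 44.3]
293 12 [-0.7  6.5 44.7]
296 12 [-0.7  8.9 46.1]
299 12 [-0.7 11.1 47. ]
```

View pics/w11c.png

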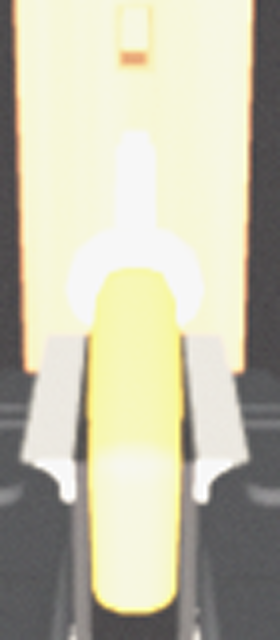

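```bash
python3 -m crank '{"delta_pos": [[0.0014,0.039,-0.005],[0.0014,0.039,-0.005],[0.0014,0.039,0],[0.0014,0.039,0],[0.0014,0.039,0],[0.0014,0.039,0],[0.0014,0.039,0],[0.0014,0.039,0]], "twist":[0,0,0,0,0,0,0,0]}' 
python3 -m crank '{"delta_pos": [[0.0014,0.039,0],[0.0014,0.039,0],[0.0014,0.039,0],[0.0014,0.039,0],[0,0,0],[0,0,0],[0,0,0],[0,0,0]], "twist":[0,0,0,-0.12,-0.12,-0.12,-0.12,-0.12]}' 
python3 -m crank '{"delta_pos": [[0,0,0],[0,0,0],[0,0,0],[0,0,0],[0,0,0],[0,0,0],[0,0,0],[0,0,0]], "twist":[-0.12,-0.12,-0.12,-0.12,-0.12,-0.08,0,0]}' 
python3 look.py wrist w12; python3 look.py side s12;python3 look.py scene c12
```

```text
clock: 8.33
position: [528.7, 98.0, 259.7]
ee_rot: [0.017, 1.0, -0.001, -0.002]
contact_force: [0.3, -1.2, -0.3]
gripper_width: 9.0
clock: 9.0
position: [528.9, 252.6, 259.1]
ee_rot: [-0.282, 0.959, -0.001, -0.002]
contact_force: [-0.1, -0.0, -0.2]
gripper_width: 9.0
clock: 9.67
position: [529.2, 252.2, 259.8]
ee_rot: [-0.582, 0.813, 0.0, -0.001]
contact_force: [0.3, 0.7, -0.5]
gripper_width: 9.1
[529.2 252.2 259.8] [[-0.3221, -0.9467, -0.0024], [-0.9467, 0.3221, -0.0017], [0.0024, 0.0017, -1.0]] 9.6667 9.130997067345472
[529.3 252.2 260.1] [[-0.322, -0.9467, -0.0019], [-0.9467, 0.322, -0.0014], [0.0019, 0.0013, -1.0]] 9.7167 8.979745265968775
[529.4 252.3 260.4] [[-0.3216, -0.9469, -0.0014], [-0.9469, 0.3216, -0.001], [0.0014, 0.001, -1.0]] 9.7667 9.244563720849543
```

View pics/w12.png

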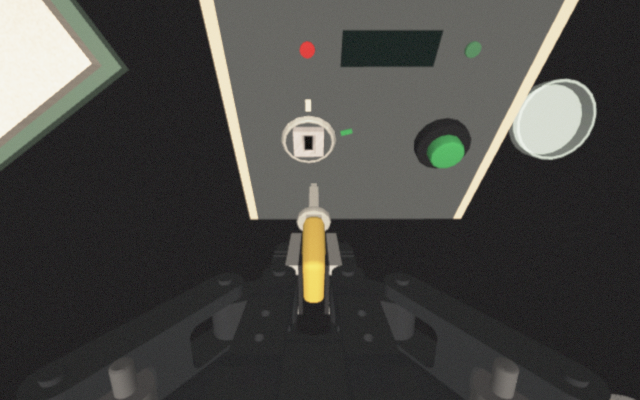

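View pics/s12.png

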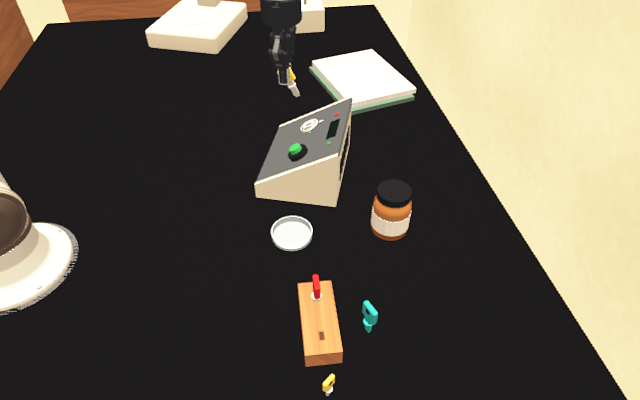

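```bash
cat > mouth.py <<'E'
import sys
from h import *
z=np.load(f'pics/{sys.argv[1]}.npz');p,d=z['p'],z['d'];T=imaging.camera_model('wrist')['hand_eye'];C=cloud('wrist',d,T)
v,u=np.mgrid[0:400,0:640]
m=(v>70)&(v<215)&(u>260)&(u<410)&(d>0);Q=C[m];rng=np.random.default_rng(0);best=0
for _ in range(400):
    a=Q[rng.choice(len(Q),3,0)];n=np.cross(a[1]-a[0],a[2]-a[0]);n/=np.linalg.norm(n)+1e-9
    k=(abs((Q-a[0])@n)<.8).sum()
    if k>best:best=k;b=(n,a[0])
I=Q[abs((Q-b[1])@b[0])<.8];c=I.mean(0);n=np.linalg.svd(I-c,full_matrices=False)[2][2];n*=-np.sign(n[2])
print('n(tool)',n.round(4),'tilt',np.degrees(np.arccos(-n[2])).round(2),'yawerr',np.degrees(np.arctan2(n[0],n[1])).round(2))
g=cv2.cvtColor(p,cv2.COLOR_BGR2GRAY)
def onpl(u,v,h):
    o,r=ray('wrist',u,v,T);return o+r*((c-o)@n+h)/(r@n)
H=(C-c)@n
k=(abs(H-6)<1.2)&(u>285)&(u<335)&(v<200)&(g>120)
for q,st,ce in comps(k,60): print('barrel',st,ce.round(1),onpl(*ce,6).round(1),np.median(H[q]).round(2))
dk=(g<60)&(u>297)&(u<325)&(v>int(sys.argv[2]))&(v<int(sys.argv[3]))
for q,st,ce in comps(dk,15):
    vv,uu=np.nonzero(q);pp=np.array([onpl(a,b,6) for a,b in zip(uu,vv)]);up=np.array([0,0,-1])-n*(-n[2]);up/=np.linalg.norm(up);e=np.cross(n,up)
    r=cv2.minAreaRect(np.stack([pp@up,pp@e],1).astype(np.float32))
    print('slot',st,ce.round(1),onpl(*ce,6).round(1),r[1],r[2])
E
python3 mouth.py w12 125 160; python3 prof.py w12 310 320 | head -40; python3 -c "
from h import *
save('w12c',np.load('pics/w12.npz')['p'],(270,100,360,310),3)"
```

```text
n(tool) [ 0.0028  0.5017 -0.865 ] tilt 30.12 yawerr 0.32
barrel [293 130  34  27 584] [308.5 142.6] [ -2.8 -47.7 169.9] 5.96
slot [305 137   7  12  83] [308.  142.4] [ -3.2 -47.9 169.8] (4.828670978546143, 10.505841255187988) 89.43256378173828
185 6 [  1.  -29.7  98. ]
188 9 [  1.3 -29.1  93.4]
191 9 [  1.3 -27.9  91. ]
194 9 [  1.2 -27.   88. ]
197 9 [  1.2 -25.7  86.4]
200 9 [  1.2 -24.7  84.1]
203 9 [  1.2 -23.7  81.6]
206 9 [  1.2 -23.7  76.4]
209 10 [  1.5 -22.8  74. ]
212 10 [  1.5 -21.4  73.4]
215 10 [  1.5 -19.9  73. ]
218 10 [  1.4 -22.8  60.1]
221 10 [  1.4 -22.   58.5]
224 10 [  1.4 -21.3  56.3]
227 10 [  1.4 -20.3  55.3]
230 10 [  1.4 -19.6  53.3]
233 10 [  1.4 -18.8  51.8]
236 10 [  1.4 -18.1  50.1]
239 10 [  1.3 -17.2  48.9]
242 10 [  1.3 -16.5  47.2]
245 10 [  1.3 -15.8  45.7]
248 10 [  1.3 -15.   44.5]
251 10 [  1.3 -14.4  42.9]
254 10 [  1.3 -13.9  41.2]
257 10 [  1.3 -13.1  40.1]
260 10 [  1.3 -12.3  39. ]
263 10 [  1.3 -11.3  38.3]
266 10 [  1.3 -10.5  37.4]
269 10 [ 1.3 -9.  37.8]
272 10 [ 1.3 -7.5 38. ]
275 10 [ 1.3 -5.7 38.7]
278 10 [ 1.3 -3.7 39.9]
281 10 [ 1.3 -1.8 40.7]
284 10 [ 1.3  0.3 41.8]
287 10 [ 1.3  2.5 43.1]
290 10 [ 1.3  4.5 43.9]
293 10 [ 1.3  6.8 45.1]
296 10 [ 1.4  9.1 46.3]
299 10 [ 1.4 11.3 47.3]
```

View pics/w12c.png

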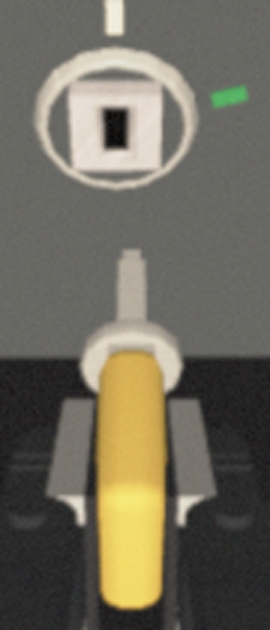

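```bash
python3 -m crank '{"delta_pos": [[-0.0006,-0.004,0.012],[-0.001,-0.004,0.014],[-0.001,-0.004,0.014],[0,-0.003,0.012],[0,-0.0017,0.0067],[0,0,0],[0,0,0]], "twist":[0,0,0,0,0,0,0]}' 
python3 look.py wrist w13; python3 mouth.py w13 155 200; python3 prof.py w13 309 319 | head -10; python3 -c "
from h import *
save('w13c',np.load('pics/w13.npz')['p'],(250,100,380,310),3)"
```

```text
clock: 10.4
position: [546.4, 249.4, 202.1]
ee_rot: [-0.583, 0.812, -0.0, -0.0]
contact_force: [0.7, -0.8, -0.3]
gripper_width: 9.1
[546.4 249.4 202.1] [[-0.3203, -0.9473, -0.0005], [-0.9473, 0.3203, -0.0007], [0.0008, 0.0003, -1.0]] 10.4 9.148793651274232
n(tool) [-0.0016  0.5019 -0.8649] tilt 30.13 yawerr -0.18
barrel [293 164  40  31 841] [312.2 178.5] [  0.2 -30.7 111.9] 5.93
slot [308 172   9  14  99] [311.7 177.1] [-1.000e-01 -3.170e+01  1.113e+02] (5.019628524780273, 10.900755882263184) 89.45182800292969
170 10 [  1.  -36.2 110.8]
173 10 [  1.  -34.  112.6]
176 10 [  1.  -31.9 113.6]
179 10 [  1.  -29.6 115.6]
182 10 [  1.  -27.4 116.7]
185 10 [  1.  -29.7  98.2]
188 10 [  1.  -29.   93.6]
191 10 [  1.  -28.   90.9]
194 10 [  1.  -26.7  88.9]
197 9 [  1.2 -25.8  86.1]
```

View pics/w13c.png

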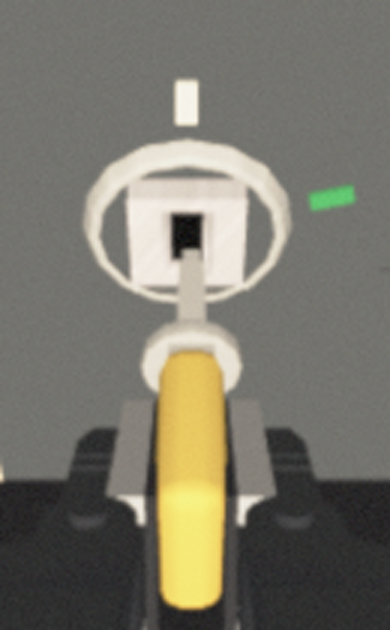

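```bash
python3 -c "
from h import *
print(imaging.camera_model('wrist'))
p=np.load('pics/w13.npz')['p'];print(p[190,300:328].sum(1)//3);print(p[200,300:328].sum(1)//3);print(p[174,300:328].sum(1)//3)"
```

```text
{'vfov': 67.71629981807203, 'cx': 313.21255080830866, 'cy': 197.90054931689383, 'hand_eye': array([[ 9.99999780e-01,  2.97782741e-04, -5.92616591e-04,
         7.19494264e-01],
       [ 1.29298706e-04, -9.63923999e-01, -2.66177585e-01,
        -6.84386610e+01],
       [-6.50500446e-04,  2.66177449e-01, -9.63923826e-01,
        -7.01633160e+01],
       [ 0.00000000e+00,  0.00000000e+00,  0.00000000e+00,
         1.00000000e+00]])}
[233 234 234 234 233 232 235 235 233 220 195 189 192 190 190 189 191 199
 213 221 225 232 233 231 231 232 233 231]
[131 142 149 158 170 171 180 187 189 190 191 189 188 190 189 188 189 186
 181 176 173 161 146 138 130 119 116 114]
[234 233 232 226 212 200 170  82  31  17  28  23  12  11  14  26  49 133
 200 204 208 223 231 233 233 232 233 234]
```

```bash
python3 -m crank '{"delta_pos": [[-0.0009,0,0],[0,-0.0015,0.0026],[0,-0.0015,0.0026],[0,-0.0015,0.0026],[0,-0.0015,0.0026],[0,-0.001,0.0017],[0,0,0]], "twist":[0,0,0,0,0,0,0]}' 
python3 look.py wrist w14;python3 look.py side s14; python3 -c "
from h import *
a=np.load('pics/s14.npz')['p'][50:200,250:390];b=np.load('pics/w14.npz')['p'][150:350,200:430]
a=cv2.resize(a,(373,400));b=cv2.resize(b,(420,400*420//460))
o=np.zeros((400,793,3),np.uint8);o[:,:373]=a;o[:b.shape[0],373:]=b;cv2.imwrite('pics/c14.png',o)"
```

```text
clock: 11.03
position: [552.7, 247.9, 189.5]
ee_rot: [-0.583, 0.813, 0.0, -0.001]
contact_force: [-0.6, 0.6, -1.9]
gripper_width: 9.3
[552.7 247.9 189.5] [[-0.3205, -0.9472, -0.0019], [-0.9472, 0.3205, -0.0006], [0.0012, 0.0016, -1.0]] 11.0333 9.259431960338384
[552.7 247.9 189.6] [[-0.3205, -0.9473, -0.0018], [-0.9473, 0.3205, -0.0007], [0.0012, 0.0015, -1.0]] 11.0833 9.232322694379304
```

View pics/c14.png

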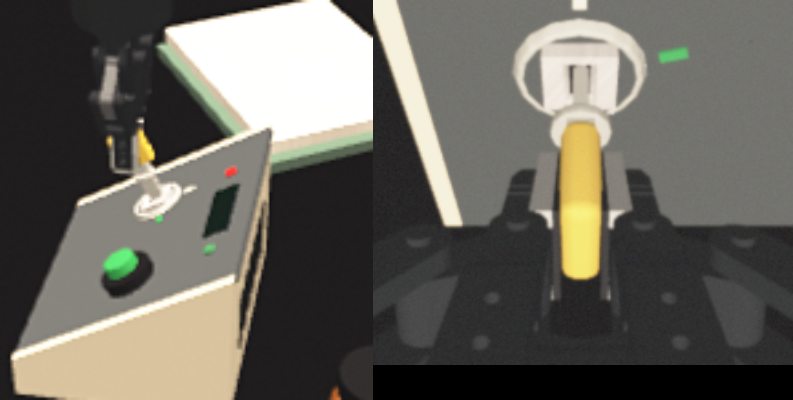

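```bash
python3 -m crank '{"delta_pos": [[0,-0.001,0.0017],[0,0.0014,0.0008],[0,0.0014,0.0008],[0,0.0014,0.0008],[0,0.0014,0.0008],[0,0,0]], "twist":[0,0,0,0,0,0]}' 
python3 look.py wrist w15;python3 look.py side s15; python3 prof.py w15 309 319; python3 -c "
from h import *
a=np.load('pics/s15.npz')['p'][50:200,250:390];b=np.load('pics/w15.npz')['p'][150:350,200:430]
a=cv2.resize(a,(373,400));b=cv2.resize(b,(420,400*420//460))
o=np.zeros((400,793,3),np.uint8);o[:,:373]=a;o[:b.shape[0],373:]=b;cv2.imwrite('pics/c15.png',o)"
```

```text
clock: 11.63
position: [549.1, 249.7, 185.7]
ee_rot: [-0.583, 0.812, -0.0, 0.001]
contact_force: [0.2, 0.7, -0.3]
gripper_width: 9.3
[549.1 249.7 185.7] [[-0.3197, -0.9475, 0.0013], [-0.9475, 0.3197, 0.0003], [-0.0007, -0.0011, -1.0]] 11.6333 9.25872167850877
[549.2 249.7 185.7] [[-0.3198, -0.9475, 0.0011], [-0.9475, 0.3198, 0.0003], [-0.0007, -0.0009, -1.0]] 11.6833 9.183337121898056
170 10 [  1.  -39.3  93.8]
173 10 [  1.  -37.9  91.8]
176 10 [  1.  -36.6  90.3]
179 10 [  1.  -34.6  91.8]
182 9 [  1.3 -31.9  96.4]
185 10 [  1.  -29.9  97.1]
188 10 [  1.  -29.2  92.9]
191 10 [  1.  -27.9  91. ]
194 10 [  1.  -26.8  88.5]
197 10 [  1.  -25.7  86.5]
200 10 [  1.  -24.5  84.7]
203 10 [  1.  -23.7  81.8]
206 10 [  1.  -23.5  76.8]
209 10 [  1.  -22.7  74.4]
212 10 [  1.  -21.4  73.5]
215 10 [  1.  -19.8  73.5]
218 10 [  0.9 -22.8  60.2]
221 10 [  0.9 -22.   58.4]
224 10 [  0.9 -21.2  56.7]
227 10 [  0.9 -20.5  54.6]
230 10 [  0.9 -19.6  53.3]
233 10 [  0.9 -18.9  51.5]
236 10 [  0.9 -18.1  50.1]
239 10 [  0.9 -17.4  48.5]
242 10 [  0.9 -16.7  46.9]
245 10 [  0.9 -16.   45.3]
248 10 [  0.9 -14.9  44.7]
251 10 [  0.9 -14.4  42.9]
254 10 [  0.9 -13.6  41.9]
257 10 [  0.9 -13.   40.2]
260 10 [  0.9 -12.3  39.1]
263 10 [  0.9 -11.3  38.4]
266 10 [  0.9 -10.6  37.3]
269 10 [ 0.9 -9.  37.7]
272 10 [ 0.9 -7.7 37.7]
275 10 [ 0.9 -5.6 38.9]
278 10 [ 0.9 -3.9 39.6]
281 10 [ 0.9 -1.7 40.8]
284 10 [ 0.9  0.4 41.9]
287 10 [ 0.9  2.4 42.9]
290 10 [ 0.9  4.3 43.5]
293 10 [ 0.9  6.4 44.5]
296 10 [ 0.9  9.  46.2]
299 10 [ 0.9 11.1 47. ]
```

View pics/c15.png

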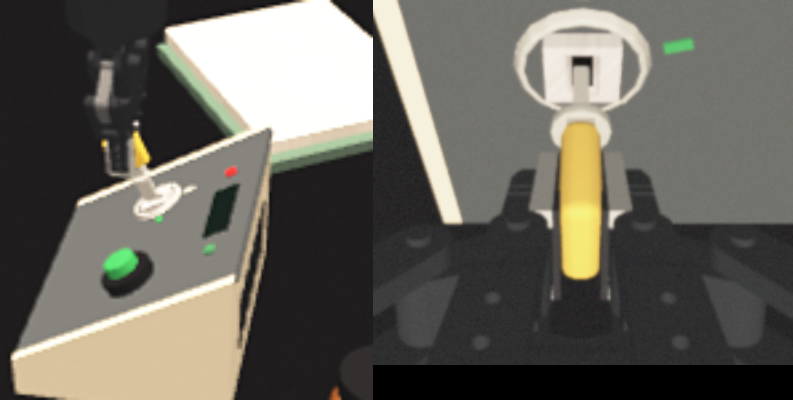

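```bash
python3 -c "
from h import *
a=np.load('pics/w14.npz')['p'][150:230,280:350];b=np.load('pics/w15.npz')['p'][150:230,280:350]
o=np.hstack([cv2.resize(x,None,fx=5.5,fy=5.5,interpolation=cv2.INTER_CUBIC) for x in (a,b)]);cv2.imwrite('pics/c15b.png',o);print(o.shape)"; python3 mouth.py w15 155 182
```

```text
(440, 770, 3)
n(tool) [-0.0032  0.5017 -0.865 ] tilt 30.11 yawerr -0.37
barrel [293 173  42  27 742] [313.7 185.6] [  1.1 -30.2  94.3] 5.92
```

View pics/c15b.png

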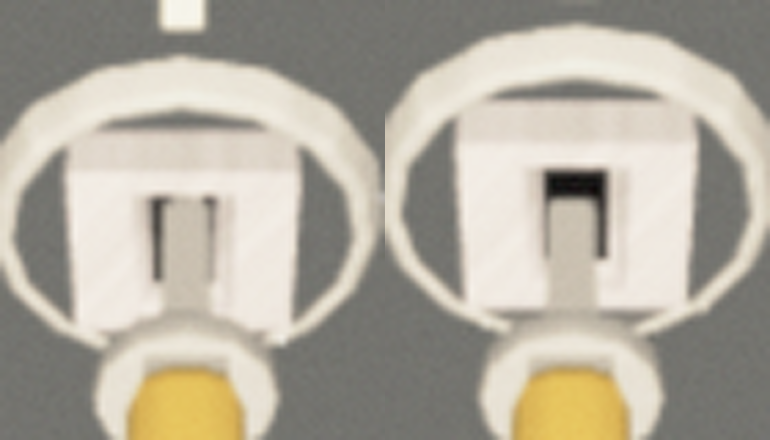

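```bash
python3 -m crank '{"delta_pos": [[0,0.0013,0.0008],[0,0.0013,0.0008],[0,0.0013,0.0008],[0,0,0]], "twist":[0,0,0,0]}' 
python3 look.py wrist w16; python3 prof.py w16 309 319 | sed -n 15,30p;python3 -c "
from h import *
a=np.load('pics/w15.npz')['p'][150:230,280:350];b=np.load('pics/w16.npz')['p'][150:230,280:350]
o=np.hstack([cv2.resize(x,None,fx=5.5,fy=5.5,interpolation=cv2.INTER_CUBIC) for x in (a,b)]);cv2.imwrite('pics/c16b.png',o);print(o.shape)"
```

```text
clock: 12.07
position: [547.9, 250.3, 185.3]
ee_rot: [-0.584, 0.812, -0.002, 0.003]
contact_force: [7.5, -5.9, 3.4]
gripper_width: 9.1
[547.9 250.3 185.3] [[-0.3189, -0.9478, 0.007], [-0.9478, 0.3189, 0.0001], [-0.0023, -0.0067, -1.0]] 12.0667 9.128313682381176
212 9 [  0.7 -21.5  73.2]
215 10 [  1.  -20.   72.7]
218 10 [  0.9 -23.1  59.3]
221 10 [  0.9 -21.9  58.5]
224 10 [  0.9 -21.2  56.6]
227 9 [  0.7 -20.5  54.6]
230 10 [  0.9 -19.8  52.8]
233 10 [  0.9 -19.   51.4]
236 10 [  0.9 -18.   50.3]
239 10 [  0.9 -17.4  48.4]
242 10 [  0.9 -16.7  46.8]
245 10 [  0.9 -15.9  45.6]
248 10 [  0.9 -15.1  44.4]
251 10 [  0.9 -14.5  42.7]
254 10 [  0.9 -13.8  41.4]
257 10 [  0.9 -13.1  40.1]
(440, 770, 3)
```

View pics/c16b.png

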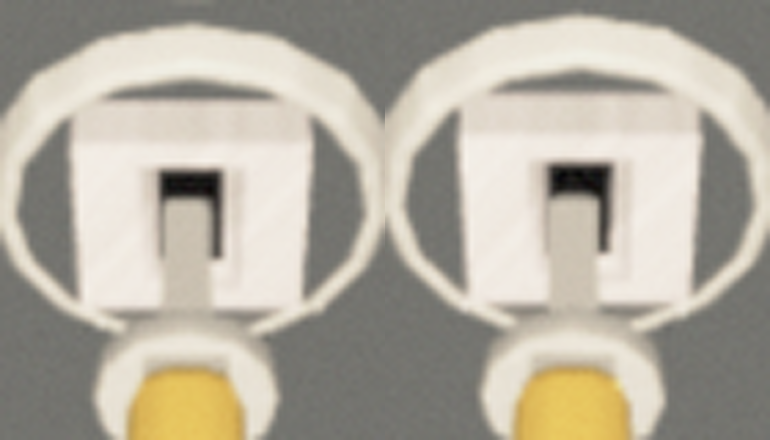

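```bash
python3 -m crank '{"delta_pos": [[0.0007,0.0012,0.0007],[0,0.0013,0.0007],[0,0.0013,0.0007],[0,0,0]], "twist":[0,0,0,0]}' 
python3 look.py wrist w17; python3 prof.py w17 309 319 | sed -n 15,45p;python3 -c "
from h import *
a=np.load('pics/w16.npz')['p'][150:230,280:350];b=np.load('pics/w17.npz')['p'][150:230,280:350]
o=np.hstack([cv2.resize(x,None,fx=5.5,fy=5.5,interpolation=cv2.INTER_CUBIC) for x in (a,b)]);cv2.imwrite('pics/c17b.png',o);print(o.shape)"
```

```text
clock: 12.45
position: [545.4, 251.0, 184.3]
ee_rot: [-0.584, 0.812, -0.003, 0.005]
contact_force: [9.2, -6.5, 4.5]
gripper_width: 8.9
[545.4 251.  184.3] [[-0.3186, -0.9478, 0.0106], [-0.9479, 0.3186, 0.0012], [-0.0045, -0.0097, -0.9999]] 12.45 8.948450181308667
212 10 [  1.  -21.6  72.9]
215 9 [  1.2 -23.8  61.7]
218 10 [  0.9 -23.4  58.6]
221 10 [  0.9 -22.6  56.8]
224 10 [  0.9 -21.7  55.3]
227 10 [  0.9 -20.9  53.6]
230 10 [  0.9 -20.1  52.1]
233 10 [  0.9 -19.   51.4]
236 10 [  0.9 -18.4  49.4]
239 10 [  0.9 -17.5  48.2]
242 10 [  0.9 -16.9  46.4]
245 10 [  0.9 -16.1  45.1]
248 10 [  0.9 -15.3  43.8]
251 10 [  0.9 -14.7  42.2]
254 10 [  0.9 -13.7  41.5]
257 10 [  0.9 -13.4  39.5]
260 10 [  0.9 -12.4  38.9]
263 10 [  0.9 -11.6  37.8]
266 10 [  0.9 -10.5  37.4]
269 10 [ 0.9 -9.5 36.7]
272 10 [ 0.9 -7.7 37.6]
275 10 [ 0.9 -5.8 38.6]
278 10 [ 0.9 -4.  39.4]
281 10 [ 0.9 -1.8 40.7]
284 10 [ 0.9  0.2 41.7]
287 10 [ 0.9  2.2 42.5]
290 10 [ 0.9  4.7 44.2]
293 10 [ 0.9  6.8 45.1]
296 10 [ 0.9  9.2 46.5]
299 10 [ 0.9 11.8 48.1]
(440, 770, 3)
```

View pics/c17b.png

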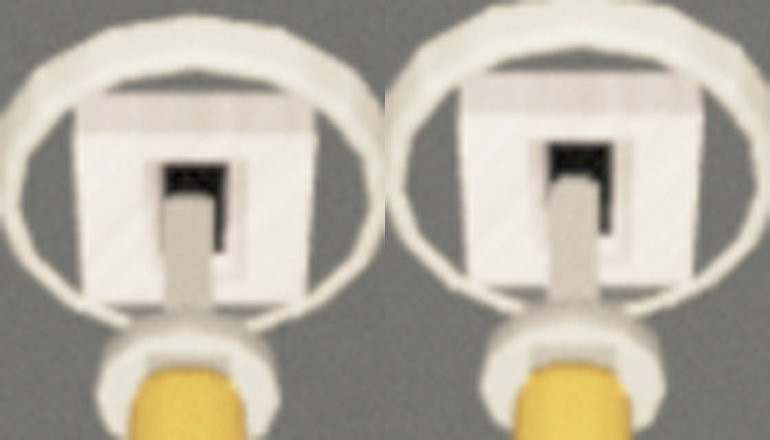

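```bash
python3 -m crank '{"delta_pos": [[0.0007,-0.0012,-0.0007],[0,-0.001,-0.0006],[0,-0.001,0.0017],[0,-0.001,0.0017],[0,-0.001,0.0017],[0,-0.001,0.0017],[0,0,0]], "twist":[0,0,0,0,0,0,0]}' 
python3 look.py wrist w18; python3 look.py side s18; python3 -c "
from h import *
a=np.load('pics/s18.npz')['p'][50:200,250:390];b=np.load('pics/w18.npz')['p'][140:230,270:360]
a=cv2.resize(a,(373,400));b=cv2.resize(b,(420,420),interpolation=2)[:400]
o=np.hstack([a,b]);cv2.imwrite('pics/c18.png',o)"
```

```text
clock: 13.08
position: [550.1, 249.4, 178.9]
ee_rot: [-0.584, 0.812, -0.002, 0.005]
contact_force: [11.4, -6.4, -0.5]
gripper_width: 9.3
[550.1 249.4 178.9] [[-0.3182, -0.948, 0.0098], [-0.948, 0.3182, 0.0032], [-0.0061, -0.0083, -0.9999]] 13.0833 9.289352067320351
[550.6 249.3 178.4] [[-0.3183, -0.9479, 0.0105], [-0.948, 0.3183, 0.0031], [-0.0063, -0.0089, -0.9999]] 13.1333 9.192498334735713
```

View pics/c18.png

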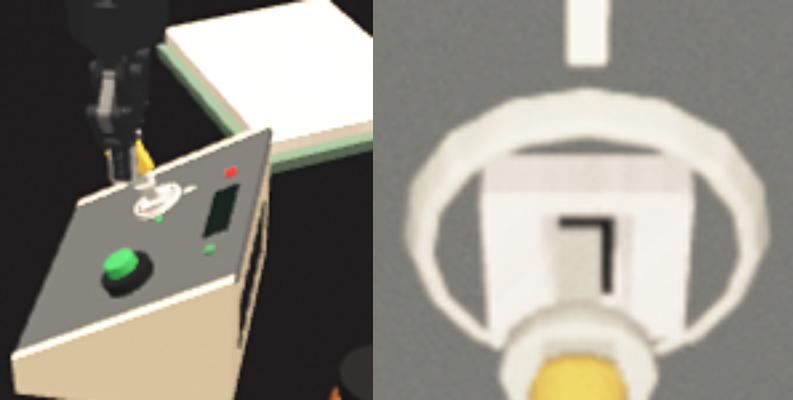

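```bash
python3 -m crank '{"delta_pos": [[0.0006,-0.0008,-0.0004],[0,-0.0014,0.0013],[0,-0.001,0.0017],[0,-0.001,0.0017],[0,0,0]], "twist":[0,0,0,0,0]}' 
python3 look.py wrist w19; python3 look.py side s19; python3 -c "
from h import *
a=np.load('pics/s19.npz')['p'][50:200,250:390];b=np.load('pics/w19.npz')['p'][140:230,270:360]
a=cv2.resize(a,(373,400));b=cv2.resize(b,(420,420),interpolation=2)[:400]
o=np.hstack([a,b]);cv2.imwrite('pics/c19.png',o)"
```

```text
clock: 13.6
position: [553.6, 247.7, 173.7]
ee_rot: [-0.584, 0.812, -0.001, 0.004]
contact_force: [5.1, -1.8, 4.4]
gripper_width: 8.8
[553.6 247.7 173.7] [[-0.3188, -0.9478, 0.008], [-0.9478, 0.3188, 0.0031], [-0.0054, -0.0066, -1.0]] 13.6 8.792127940586715
[553.6 247.7 173.8] [[-0.3188, -0.9478, 0.0081], [-0.9478, 0.3189, 0.0031], [-0.0055, -0.0066, -1.0]] 13.65 9.415792339841211
```

View pics/c19.png

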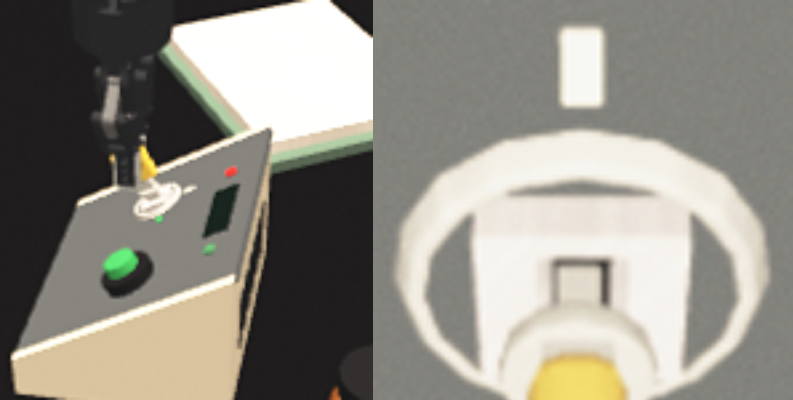

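```bash
python3 -m crank '{"delta_pos": [[0,-0.0013,0.0016],[0,-0.001,0.0017],[0,-0.0005,0.0009],[0,0,0]], "twist":[0,0,0,0]}' 
python3 look.py wrist w20; python3 prof.py w20 309 319;python3 look.py side s20; python3 -c "
from h import *
a=np.load('pics/s20.npz')['p'][50:200,250:390];b=np.load('pics/w20.npz')['p'][140:230,270:360]
a=cv2.resize(a,(373,400));b=cv2.resize(b,(420,420),interpolation=2)[:400]
o=np.hstack([a,b]);cv2.imwrite('pics/c20.png',o)"
```

```text
clock: 14.03
position: [556.0, 246.8, 169.5]
ee_rot: [-0.584, 0.812, -0.001, 0.004]
contact_force: [5.1, -0.5, 4.9]
gripper_width: 9.0
[556.  246.8 169.5] [[-0.3188, -0.9478, 0.0074], [-0.9478, 0.3188, 0.0029], [-0.0051, -0.0061, -1.0]] 14.0333 8.980718011192945
170 9 [  1.2 -42.9  73.1]
173 10 [  1.  -41.3  74.2]
176 10 [  1.  -39.8  74. ]
179 10 [  0.9 -38.5  72.8]
182 9 [  1.2 -37.2  72. ]
185 10 [  1.  -34.3  78. ]
188 10 [  1.  -32.3  80.1]
191 10 [  1.  -31.2  78.1]
194 10 [  1.  -30.2  75.8]
197 10 [  1.  -29.1  74. ]
200 10 [  1.  -27.3  75. ]
203 10 [  1.  -24.3  79.5]
206 10 [  1.  -24.2  74.6]
209 10 [  1.  -23.2  72.7]
212 10 [  1.  -21.5  73. ]
215 10 [  0.9 -23.8  61.5]
218 10 [  0.9 -23.3  58.7]
221 10 [  0.9 -22.4  57.2]
224 10 [  0.9 -21.6  55.6]
227 10 [  0.9 -20.8  54. ]
230 10 [  0.9 -19.9  52.6]
233 10 [  0.9 -19.2  50.8]
236 10 [  0.9 -18.4  49.3]
239 10 [  0.9 -17.5  48.1]
242 10 [  0.9 -16.8  46.7]
245 10 [  0.9 -16.   45.4]
248 10 [  0.9 -15.5  43.4]
251 10 [  0.9 -14.5  42.7]
254 10 [  0.9 -14.2  40.6]
257 10 [  0.9 -13.   40.2]
260 10 [  0.9 -12.4  38.8]
263 10 [  0.9 -11.4  38.1]
266 10 [  0.9 -10.5  37.5]
269 10 [ 0.9 -9.3 37.2]
272 10 [ 0.9 -7.9 37.4]
275 10 [ 0.9 -5.9 38.4]
278 10 [ 0.9 -3.9 39.6]
281 10 [ 0.9 -1.8 40.8]
284 10 [ 0.9  0.2 41.7]
287 10 [ 0.9  2.5 43. ]
290 10 [ 0.9  4.6 44.1]
293 10 [ 0.9  7.  45.4]
296 10 [ 0.9  9.5 47. ]
299 10 [ 0.9 11.5 47.7]
[556.  246.8 169.5] [[-0.3188, -0.9478, 0.0075], [-0.9478, 0.3188, 0.0029], [-0.0052, -0.0062, -1.0]] 14.0833 9.215887588022692
```

View pics/c20.png

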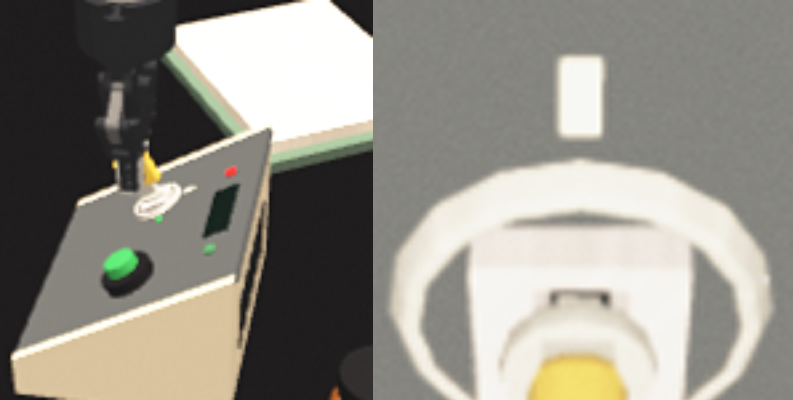

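```bash
python3 -m crank '{"delta_pos": [[0,-0.0011,0.0016],[0,-0.0009,0.0016],[0,0,0]], "twist":[0,0,0]}' 
python3 look.py wrist w21; python3 look.py side s21; python3 -c "
from h import *
a=np.load('pics/s21.npz')['p'][50:200,250:390];b=np.load('pics/w21.npz')['p'][140:230,270:360]
a=cv2.resize(a,(373,400));b=cv2.resize(b,(420,420),interpolation=2)[:400]
o=np.hstack([a,b]);cv2.imwrite('pics/c21.png',o)"
```

```text
clock: 14.38
position: [556.7, 246.7, 168.5]
ee_rot: [-0.584, 0.812, -0.001, 0.003]
contact_force: [-3.8, 0.6, 18.1]
gripper_width: 9.1
[556.7 246.7 168.5] [[-0.3182, -0.948, 0.0057], [-0.948, 0.3182, 0.0028], [-0.0045, -0.0045, -1.0]] 14.3833 9.054641555999961
[556.7 246.7 168.6] [[-0.3181, -0.948, 0.006], [-0.948, 0.3182, 0.003], [-0.0047, -0.0047, -1.0]] 14.4333 9.014139469573935
```

View pics/c21.png

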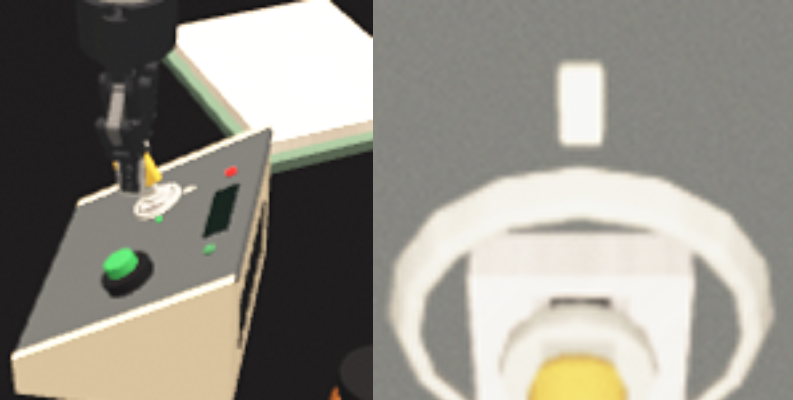

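```bash
python3 -m crank '{"delta_pos": [[0,0.0004,0.0012],[0,-0.0008,0.0012],[0,0,0],[0,0,0]], "twist":[0,0,0,0]}' 
python3 look.py wrist w22; python3 prof.py w22 309 319 | head -40; python3 -c "
from h import *
b=np.load('pics/w22.npz')['p'][140:230,270:360]
cv2.imwrite('pics/c22.png',cv2.resize(b,(600,600),interpolation=2))"
```

```text
clock: 14.82
position: [556.7, 246.7, 168.4]
ee_rot: [-0.584, 0.812, -0.001, 0.003]
contact_force: [-9.9, 0.3, 28.2]
gripper_width: 9.1
[556.7 246.7 168.4] [[-0.3174, -0.9483, 0.0064], [-0.9483, 0.3175, 0.003], [-0.0048, -0.0051, -1.0]] 14.8167 9.144253244451603
170 10 [  0.9 -43.2  71.9]
173 10 [  0.9 -41.6  72.4]
176 10 [  1.  -40.   73.2]
179 10 [  0.9 -38.7  72.2]
182 10 [  0.9 -37.4  71.3]
185 10 [  1.  -35.8  71.5]
188 10 [  1.  -32.8  77.9]
191 10 [  1.  -31.3  77.7]
194 10 [  1.  -30.1  76.2]
197 10 [  1.  -28.9  74.6]
200 10 [  1.  -27.6  73.6]
203 10 [  1.  -24.7  78.2]
206 10 [  1.  -24.4  74. ]
209 10 [  1.  -23.4  72.2]
212 10 [  1.  -21.5  73.1]
215 10 [  1.  -20.6  71.1]
218 10 [  0.9 -23.3  58.7]
221 10 [  0.9 -22.4  57.2]
224 10 [  0.9 -21.6  55.5]
227 10 [  0.9 -20.6  54.3]
230 10 [  0.9 -19.8  52.7]
233 10 [  0.9 -19.1  51. ]
236 10 [  0.9 -18.3  49.6]
239 10 [  0.9 -17.6  48. ]
242 10 [  0.9 -16.9  46.5]
245 10 [  0.9 -16.   45.3]
248 10 [  0.9 -15.2  44. ]
251 10 [  0.9 -14.5  42.7]
254 10 [  0.9 -14.   40.9]
257 10 [  0.9 -13.2  40. ]
260 10 [  0.9 -12.6  38.5]
263 10 [  0.9 -11.6  37.8]
266 10 [  0.9 -10.7  37.1]
269 10 [ 0.9 -9.3 37.1]
272 9 [ 0.7 -7.8 37.5]
275 10 [ 0.9 -6.  38.3]
278 10 [ 0.9 -3.9 39.5]
281 10 [ 0.9 -1.8 40.7]
284 10 [ 0.9  0.2 41.6]
287 9 [ 0.7  2.4 42.9]
```

View pics/c22.png

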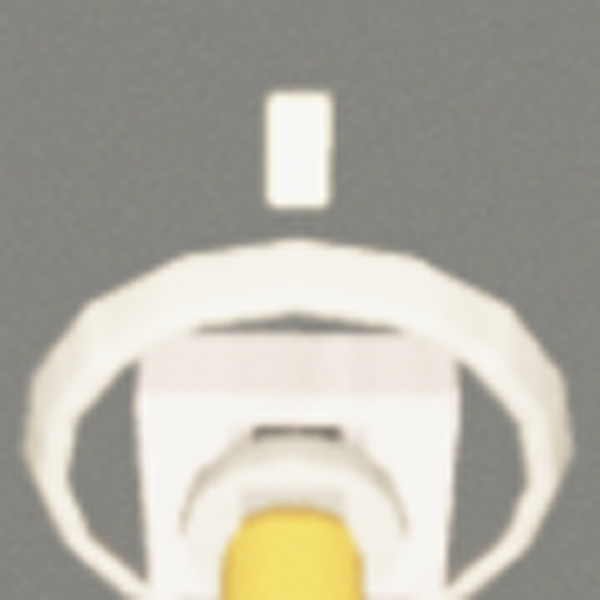

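```bash
python3 -m crank '{"delta_pos": [[0,0.0006,-0.0015],[0,0.0002,-0.0012],[0,0,0]], "twist":[0,0,0]}' 
python3 -m crank '{"delta_pos": [[0,0,0],[0,0,0],[0,0,0],[0,0,0]], "twist":[0,0,0,0]}' 0.29
python3 look.py wrist w23;python3 look.py side s23; python3 -c "
from h import *
a=np.load('pics/s23.npz')['p'][50:200,250:390];b=np.load('pics/w23.npz')['p'][140:320,230:400]
a=cv2.resize(a,(373,400));b=cv2.resize(b,(400,423),interpolation=2)[:400]
o=np.hstack([a,b]);cv2.imwrite('pics/c23.png',o)"
```

```text
clock: 15.12
position: [556.6, 246.6, 168.5]
ee_rot: [-0.584, 0.812, -0.001, 0.004]
contact_force: [-1.3, -0.4, 15.3]
gripper_width: 9.1
clock: 15.45
position: [554.3, 245.2, 163.2]
ee_rot: [-0.583, 0.812, 0.0, -0.001]
contact_force: [-0.0, -0.3, -1.4]
gripper_width: 24.6
[554.3 245.2 163.2] [[-0.3203, -0.9473, -0.002], [-0.9473, 0.3203, -0.001], [0.0016, 0.0016, -1.0]] 15.45 24.647025617876427
[554.4 245.2 163.3] [[-0.3202, -0.9473, -0.0017], [-0.9473, 0.3202, -0.001], [0.0015, 0.0013, -1.0]] 15.5 24.65958047366502
```

View pics/c23.png

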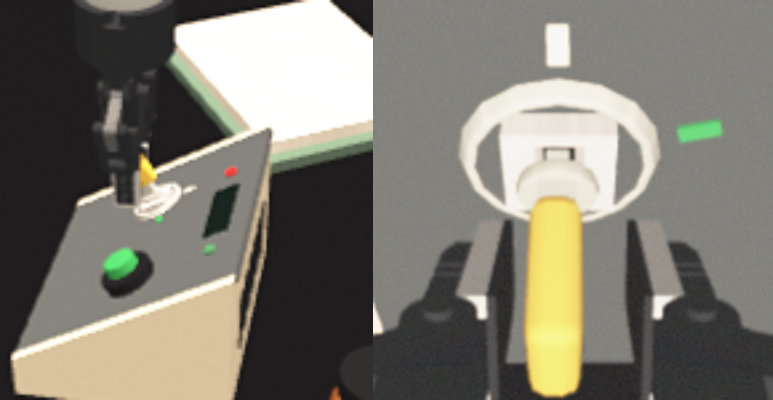

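```bash
cat > keyh.py <<'E'
import sys
from h import *
z=np.load(f'pics/{sys.argv[1]}.npz');p,d=z['p'],z['d'];T=imaging.camera_model('wrist')['hand_eye'];C=cloud('wrist',d,T)
v,u=np.mgrid[0:400,0:640]
m=(v>60)&(v<260)&(u>200)&(u<450)&(d>0);Q=C[m];rng=np.random.default_rng(0);best=0
for _ in range(600):
    a=Q[rng.choice(len(Q),3,0)];n=np.cross(a[1]-a[0],a[2]-a[0]);n/=np.linalg.norm(n)+1e-9
    if abs(abs(n[2])-.866)>.04: continue
    k=(abs((Q-a[0])@n)<.8).sum()
    if k>best:best=k;b=(n,a[0])
I=Q[abs((Q-b[1])@b[0])<.8];c=I.mean(0);n=np.linalg.svd(I-c,full_matrices=False)[2][2];n*=-np.sign(n[2])
H=(C-c)@n; up=np.array([0,0,-1.])-n*(-n[2]);up/=np.linalg.norm(up);e=np.cross(up,n)
print('n',n.round(3),best)
h=hsv(p);y=(h[...,0]>=18)&(h[...,0]<=34)&(h[...,1]>90)&(d>60)&(d<230)
q,st,ce=max(comps(y,100),key=lambda t:t[1][4]);P=C[q]
print('yellow h pct',np.percentile(H[q],[2,50,90,98]).round(1))
top=q&(H>np.percentile(H[q],98)-3.0)
X=np.stack([C[top]@e,C[top]@up],1).astype(np.float32);r=cv2.minAreaRect(X);print('top rect (right,up)',r)
print('top medians (tool)',C[top].mean(0).round(1))
b=(abs(H-6)<1)&(v>100)&(v<260)&(u>270)&(u<370)&(p.min(2)>120)
if b.sum()>50:
    B=C[b];print('barrelface pts',b.sum(),'right',np.percentile(B@e,[1,99]).round(1),'up',np.percentile(B@up,[1,99]).round(1),np.median(H[b]).round(2))
w=(p.min(2)>120)&(v>100)&(v<260)&(u>285)&(u<345)&(H>7)&(H<13.5);print('disc h',np.percentile(H[w],[5,25,50,75,95]).round(1) if w.sum()>20 else w.sum())
E
python3 keyh.py w23
```

```text
n [ 0.001  0.504 -0.864] 36717
yellow h pct [22.6 42.  49.  49.7]
top rect (right,up) ((-1.8765387535095215, -22.619346618652344), (9.329971313476562, 28.821313858032227), 0.6007272601127625)
top medians (tool) [-1.9  0.6 37. ]
barrelface pts 791 right [-13.2  10.6] up [-31.2  -6.9] 5.89
disc h [ 8.2 10.  10.8 11.4 12.8]
```

```bash
python3 -m crank '{"delta_pos": [[-0.001,0,-0.005],[-0.0009,-0.002,-0.005],[0,-0.002,-0.005],[0,-0.0009,-0.0045],[0,0,0],[0,0,0]], "twist":[0,0,0,0,0,0]}' 
python3 look.py wrist w24;python3 keyh.py w24;python3 look.py side s24; python3 -c "
from h import *
a=np.load('pics/s24.npz')['p'][50:200,250:390];b=np.load('pics/w24.npz')['p'][140:320,230:400]
a=cv2.resize(a,(373,400));b=cv2.resize(b,(400,423),interpolation=2)[:400]
o=np.hstack([a,b]);cv2.imwrite('pics/c24.png',o)"
```

```text
clock: 16.05
position: [560.4, 245.6, 184.2]
ee_rot: [-0.583, 0.813, 0.0, 0.001]
contact_force: [-0.9, -0.7, -0.1]
gripper_width: 25.1
[560.4 245.6 184.2] [[-0.3204, -0.9473, 0.0008], [-0.9473, 0.3204, 0.0007], [-0.0009, -0.0005, -1.0]] 16.05 25.075991400120696
n [-0.003  0.502 -0.865] 36361
yellow h pct [23.2 42.5 49.  49.7]
top rect (right,up) ((0.5698003768920898, -38.233154296875), (27.565385818481445, 9.534028053283691), 88.90422058105469)
top medians (tool) [ 0.7  6.5 58.1]
barrelface pts 603 right [-10.6  13.1] up [-46.4 -22.2] 5.94
disc h [ 8.4 10.  10.8 11.4 12.5]
[560.1 245.6 183.8] [[-0.3203, -0.9473, 0.0001], [-0.9473, 0.3203, 0.0003], [-0.0003, 0.0, -1.0]] 16.1 24.98145992207302
```

View pics/c24.png

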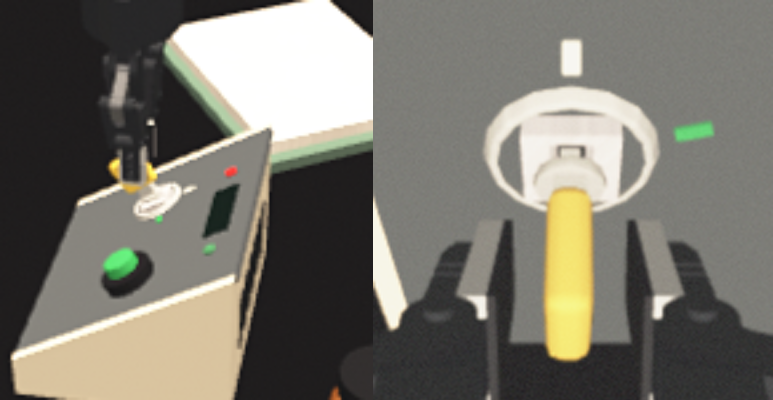

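```bash
python3 -m crank '{"delta_pos": [[0,0.002,0.0005],[0,0,0],[0,0,0],[0,0,0],[0,0,0],[0,0,0]], "twist":[0.1,0.1,0.1,0.1,0.1,0]}' 
python3 look.py wrist w25;python3 keyh.py w25; python3 -c "
from h import *
print(arm.read_state()['joints'])
b=np.load('pics/w25.npz')['p'][100:340,190:440]
cv2.imwrite('pics/c25.png',cv2.resize(b,None,fx=2.4,fy=2.4,interpolation=2))"
```

```text
clock: 16.65
position: [558.1, 246.2, 182.8]
ee_rot: [-0.363, 0.932, -0.0, -0.0]
contact_force: [0.0, -0.9, 0.4]
gripper_width: 24.3
[558.1 246.2 182.8] [[-0.7362, -0.6768, -0.0007], [-0.6768, 0.7362, -0.0004], [0.0008, 0.0002, -1.0]] 16.65 24.252253591483644
n [ 0.241  0.441 -0.865] 35816
yellow h pct [21.8 41.1 48.8 49.6]
top rect (right,up) ((0.735654354095459, -36.16543197631836), (9.637321472167969, 28.5734920501709), 1.4927393198013306)
top medians (tool) [ 3.   3.6 57.1]
barrelface pts 624 right [-10.9  13. ] up [-43.9 -19.5] 5.91
disc h [ 8.3 10.  10.8 11.5 12.8]
[ 6.80472595e-01  4.67108369e-01 -1.88041672e-01 -1.13449154e-04
 -9.16340168e-01  6.65591264e-02]
```

View pics/c25.png

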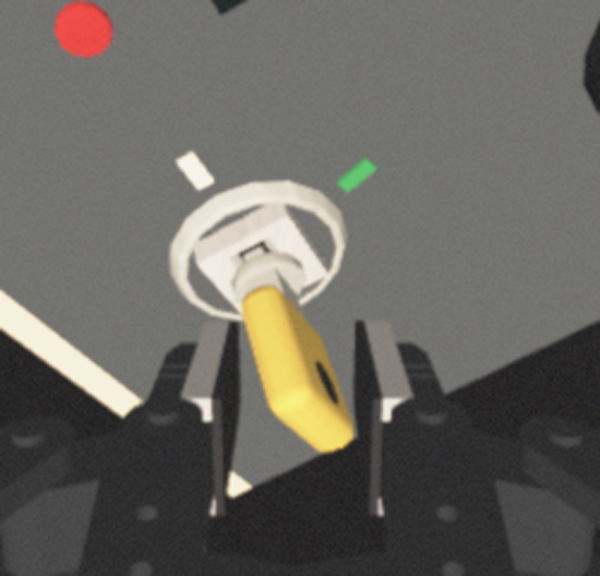

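```bash
python3 -m crank '{"delta_pos": [[0.0005,0,0],[0.0005,0,0],[0,0,0],[0,0,0],[0,0,0]], "twist":[0.1,0.1,0.1,0.1,0]}' 
python3 look.py wrist w26;python3 keyh.py w26; python3 -c "
from h import *
b=np.load('pics/w26.npz')['p'][100:340,190:440]
cv2.imwrite('pics/c26.png',cv2.resize(b,None,fx=2.4,fy=2.4,interpolation=2))"
```

```text
clock: 17.12
position: [557.8, 245.9, 183.2]
ee_rot: [-0.172, 0.985, 0.0, 0.0]
contact_force: [0.2, 0.2, -0.2]
gripper_width: 25.0
[557.8 245.9 183.2] [[-0.9407, -0.3392, 0.0007], [-0.3392, 0.9407, 0.0004], [-0.0008, 0.0002, -1.0]] 17.1167 24.976960060886253
n [ 0.391  0.313 -0.865] 32469
yellow h pct [ 0.4 44.5 49.  49.8]
top rect (right,up) ((0.1673421859741211, -35.433006286621094), (28.98273468017578, 9.553460121154785), 67.90009307861328)
top medians (tool) [ 4.4  2.1 57.5]
barrelface pts 551 right [-10.6  14.2] up [-45.8 -19.5] 5.88
disc h [ 8.1 10.1 10.8 11.6 12.8]
```

View pics/c26.png

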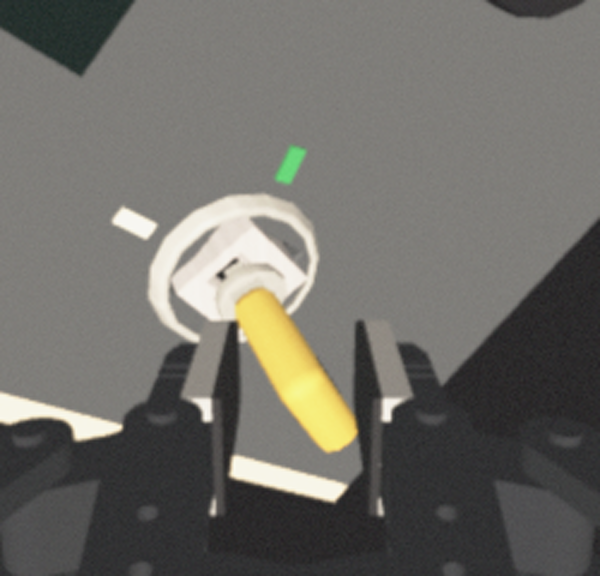

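```bash
python3 -m crank '{"delta_pos": [[0.0005,0,0],[0.0005,0,0],[0,0,0],[0,0,0],[0,0,0],[0,0,0]], "twist":[0.1,0.1,0.1,0.1,0.1,0]}' 0.26
python3 look.py wrist w27;python3 keyh.py w27; python3 -c "
from h import *
b=np.load('pics/w27.npz')['p'][100:340,190:440]
cv2.imwrite('pics/c27.png',cv2.resize(b,None,fx=2.4,fy=2.4,interpolation=2))"
```

```text
clock: 17.67
position: [557.0, 245.9, 183.6]
ee_rot: [0.076, 0.997, 0.001, 0.001]
contact_force: [-0.3, 1.9, 0.8]
gripper_width: 22.3
[557.  245.9 183.6] [[-0.9884, 0.1519, 0.0015], [0.1519, 0.9884, 0.0011], [-0.0013, 0.0013, -1.0]] 17.6667 22.259882783225635
n [ 0.491  0.089 -0.867] 30866
yellow h pct [23.1 35.9 47.  48.7]
top rect (right,up) ((-2.426466941833496, -34.102684020996094), (29.01091766357422, 9.322565078735352), 26.14213752746582)
top medians (tool) [ 5.9 -1.9 59.7]
barrelface pts 362 right [-6.4 18.6] up [-42.6 -21.5] 6.02
disc h [ 7.1  9.3 11.  11.6 12.3]
```

View pics/c27.png

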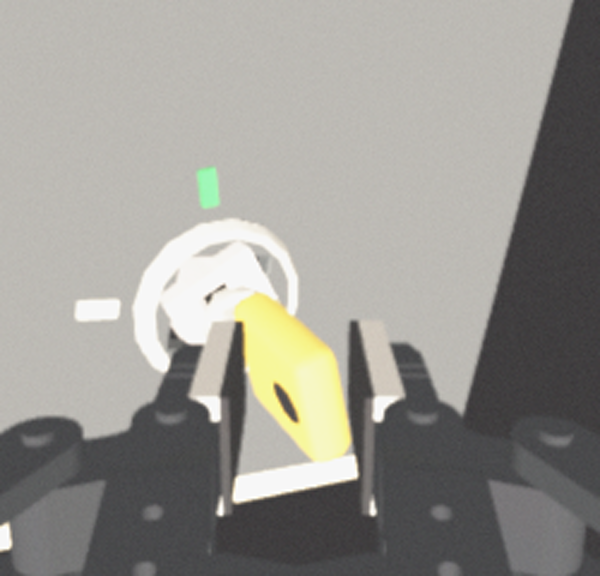

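```bash
python3 -m crank '{"delta_pos": [[0,0,0],[0,0,0],[0,0,0]], "twist":[0.1,0.1,0]}' 0.26
python3 look.py wrist w28;python3 keyh.py w28; python3 -c "
from h import *
print(arm.read_state()['wrist_torque'])
b=np.load('pics/w28.npz')['p'][100:340,190:440]
cv2.imwrite('pics/c28.png',cv2.resize(b,None,fx=2.4,fy=2.4,interpolation=2))"
```

```text
clock: 17.97
position: [556.7, 245.7, 183.8]
ee_rot: [0.175, 0.985, 0.0, 0.0]
contact_force: [-0.3, 1.8, 2.6]
gripper_width: 22.2
[556.7 245.7 183.8] [[-0.9387, 0.3447, 0.0009], [0.3447, 0.9387, 0.0007], [-0.0006, 0.001, -1.0]] 17.9667 22.227824429947756
n [ 0.501 -0.012 -0.866] 28797
yellow h pct [23.7 35.4 47.4 48.8]
top rect (right,up) ((-1.9928388595581055, -36.57005310058594), (28.547100067138672, 7.14926290512085), 25.334367752075195)
top medians (tool) [ 5.8 -1.7 60. ]
barrelface pts 294 right [-0.4 15.7] up [-42.5 -22.9] 5.84
disc h [ 7.2  9.7 10.4 11.4 11.9]
[0.51083997 0.19383786 0.03840753]
```

View pics/c28.png

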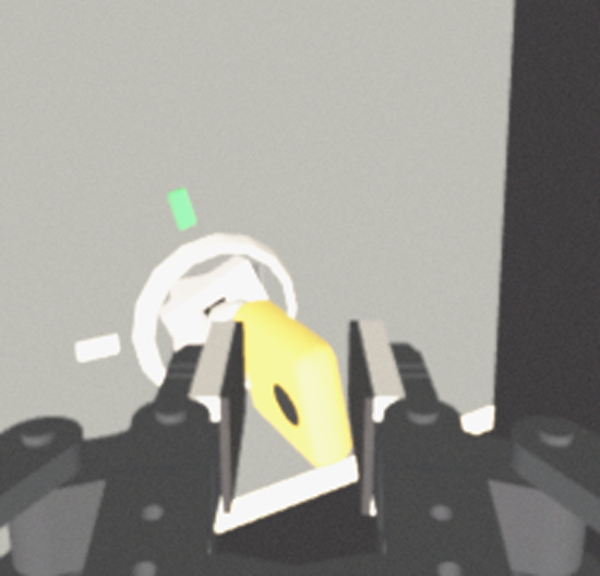

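```bash
python3 -m crank '{"delta_pos": [[0,0,0],[0,0,0],[0,0,0]], "twist":[0.1,0.06,0]}' 0.26
python3 look.py wrist w29;python3 keyh.py w29; python3 -c "
from h import *
print(arm.read_state()['wrist_torque'])
b=np.load('pics/w29.npz')['p'][100:340,190:440]
cv2.imwrite('pics/c29.png',cv2.resize(b,None,fx=2.4,fy=2.4,interpolation=2))"
```

```text
clock: 18.27
position: [556.5, 245.5, 183.7]
ee_rot: [0.253, 0.968, 0.0, 0.0]
contact_force: [-1.6, 1.5, 3.5]
gripper_width: 22.2
[556.5 245.5 183.7] [[-0.8722, 0.4891, 0.0004], [0.4891, 0.8722, 0.0003], [-0.0002, 0.0005, -1.0]] 18.2667 22.156103921436866
n [ 0.492 -0.092 -0.866] 27264
yellow h pct [23.9 36.5 47.6 49. ]
top rect (right,up) ((-4.016927719116211, -32.54153060913086), (29.088985443115234, 9.750636100769043), 2.8892526626586914)
top medians (tool) [ 5.6 -1.2 59.7]
barrelface pts 278 right [ 2.3 14.4] up [-42.1 -23.2] 5.87
disc h [ 7.2  8.2 10.2 11.1 12.1]
[0.52441985 0.29478248 0.08240913]
```

View pics/c29.png

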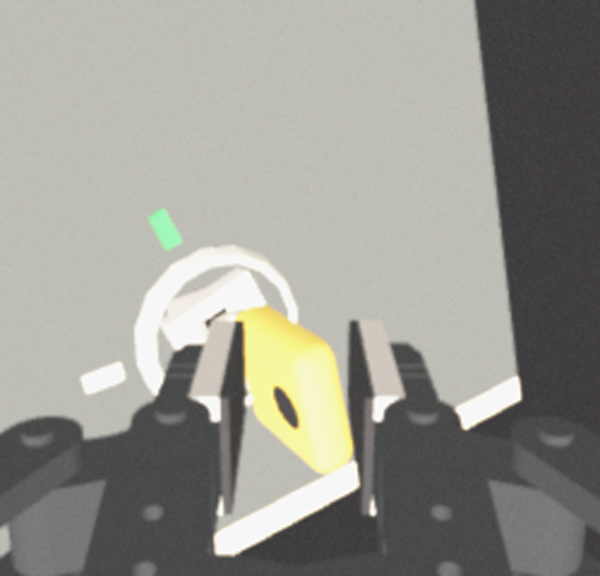

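```bash
python3 -m crank '{"delta_pos": [[0,0,0],[0,0,0],[0,0,0]], "twist":[0.06,0.06,0]}' 0.26
python3 look.py wrist w30;python3 keyh.py w30; python3 -c "
from h import *
s=arm.read_state();print(s['wrist_torque'],s['contact_force'])
b=np.load('pics/w30.npz')['p'][180:270,230:350]
cv2.imwrite('pics/c30.png',cv2.resize(b,None,fx=5,fy=5,interpolation=2))"
```

```text
clock: 18.57
position: [556.5, 245.5, 183.9]
ee_rot: [0.311, 0.951, 0.0, 0.0]
contact_force: [-2.8, 1.9, 5.3]
gripper_width: 22.3
[556.5 245.5 183.9] [[-0.8071, 0.5904, 0.0002], [0.5904, 0.8071, 0.0], [-0.0002, 0.0001, -1.0]] 18.5667 22.286240452046975
n [ 0.478 -0.15  -0.865] 26629
yellow h pct [23.7 36.6 47.7 49.2]
top rect (right,up) ((-3.747995376586914, -33.77335739135742), (27.601198196411133, 8.084280014038086), 9.04611873626709)
top medians (tool) [ 5.2 -1.4 59.4]
barrelface pts 269 right [ 4.4 15.2] up [-43.  -23.9] 5.87
disc h 6
[0.48839503 0.61541186 0.1681052 ] [-3.00198092  2.14732023  5.20273677]
```

View pics/c30.png

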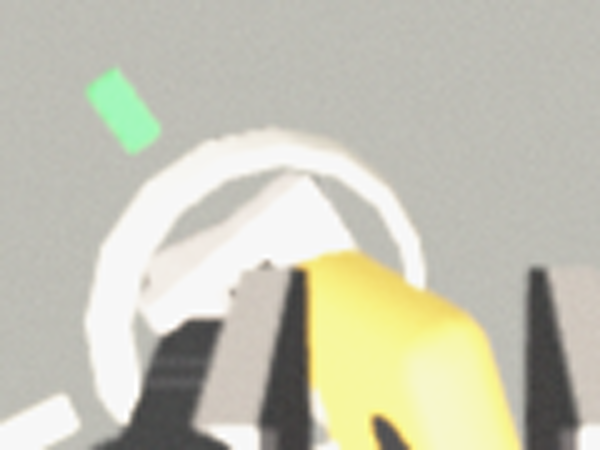

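```bash
python3 -m crank '{"delta_pos": [[0,0,0],[0,0,0],[0,0,0],[0,0,-0.02],[0,0,-0.03],[0,0,-0.03],[0,0,0],[0,0,0]], "twist":[-0.02,-0.04,0,0,0,0,0,0]}' 0.5
python3 look.py wrist w31;python3 keyh.py w31;python3 look.py side s31; python3 look.py scene e31; python3 -c "
from h import *
a=np.load('pics/s31.npz')['p'][90:190,250:370];b=np.load('pics/w31.npz')['p'][100:340,190:440]
a=cv2.resize(a,(400,333),interpolation=2);b=cv2.resize(b,(400,384),interpolation=2)
o=np.zeros((384,800,3),np.uint8);o[:333,:400]=a;o[:,400:]=b;cv2.imwrite('pics/c31.png',o)"
```

```text
clock: 19.28
position: [557.0, 245.4, 264.8]
ee_rot: [0.283, 0.959, 0.001, 0.001]
contact_force: [-0.4, -0.6, -0.2]
gripper_width: 42.7
[557.  245.4 264.8] [[-0.8397, 0.543, 0.0026], [0.543, 0.8397, 0.002], [-0.0011, 0.0031, -1.0]] 19.2833 42.69815469578929
n [ 0.483 -0.12  -0.867] 22641
yellow h pct [33.4 46.8 48.9 49.5]
top rect (right,up) ((-2.1467456817626953, -75.01638793945312), (29.069215774536133, 9.336658477783203), 8.732860565185547)
top medians (tool) [  6.   -0.5 140. ]
barrelface pts 275 right [-14.5  15.6] up [-81.4 -57.4] 5.89
disc h [ 7.5  9.8 10.8 11.3 12.5]
[556.3 245.  263. ] [[-0.8394, 0.5435, -0.0006], [0.5435, 0.8394, 0.0003], [0.0006, -0.0001, -1.0]] 19.3333 42.703910677171834
[556.  244.8 262. ] [[-0.8393, 0.5437, -0.0022], [0.5437, 0.8393, -0.001], [0.0013, -0.002, -1.0]] 19.3833 42.54871210536157
```

View pics/c31.png

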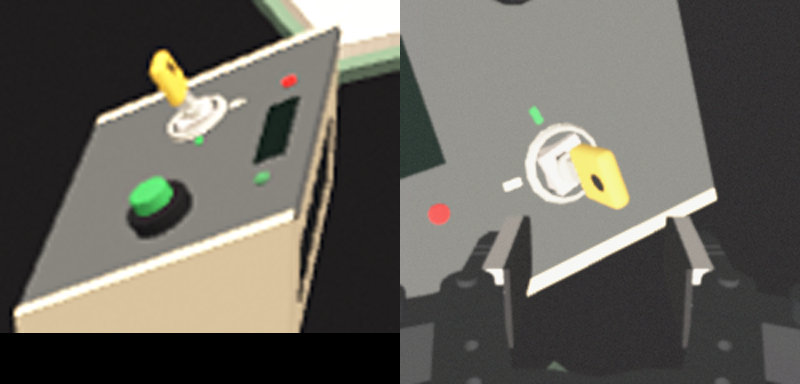

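```bash
cat > barrel.py <<'E'
import sys
from h import *
z=np.load(f'pics/{sys.argv[1]}.npz');p,d=z['p'],z['d'];T=imaging.camera_model('wrist')['hand_eye'];C=cloud('wrist',d,T)
v,u=np.mgrid[0:400,0:640]
m=(v>60)&(v<260)&(u>200)&(u<450)&(d>0);Q=C[m];rng=np.random.default_rng(0);best=0
for _ in range(600):
    a=Q[rng.choice(len(Q),3,0)];n=np.cross(a[1]-a[0],a[2]-a[0]);n/=np.linalg.norm(n)+1e-9
    if abs(abs(n[2])-.866)>.04: continue
    k=(abs((Q-a[0])@n)<.8).sum()
    if k>best:best=k;b=(n,a[0])
I=Q[abs((Q-b[1])@b[0])<.8];c=I.mean(0);n=np.linalg.svd(I-c,full_matrices=False)[2][2];n*=-np.sign(n[2])
H=(C-c)@n; up=np.array([0,0,-1.])-n*(-n[2]);up/=np.linalg.norm(up);e=np.cross(up,n)
g=cv2.cvtColor(p,cv2.COLOR_BGR2GRAY)
f=(H>5.2)&(H<7)&(hsv(p)[...,1]<60)&(v>80)&(v<300)&(u>240)&(u<380)
for q,st,ce in comps(f,40):
    X=np.stack([C[q]@e,C[q]@up],1).astype(np.float32);print(st,cv2.minAreaRect(X))
o=p.copy();o[f]=(255,0,255);save('bar_'+sys.argv[1],np.hstack([p[80:300,230:380],o[80:300,230:380]]),None,2.5)
E
python3 barrel.py w31
```

```text
[278 184  25  38 247] ((0.5899839401245117, -72.48936462402344), (24.605056762695312, 23.866531372070312), 14.933480262756348)
```

View pics/bar_w31.png

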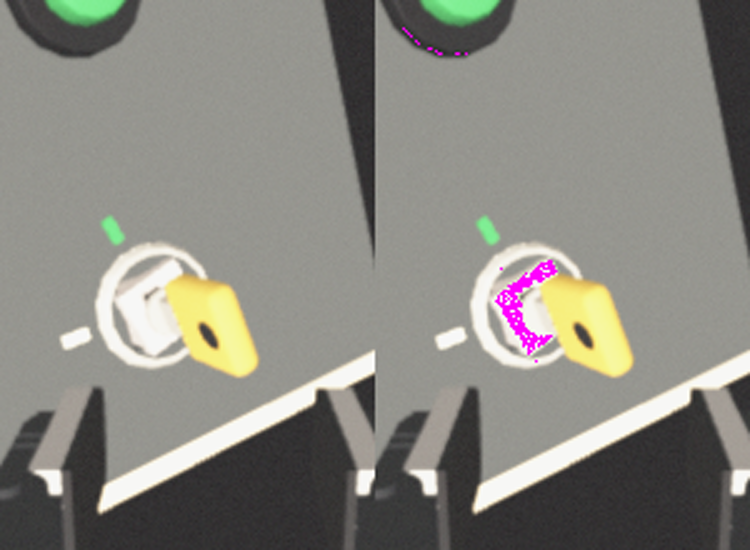

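```bash
python3 -m crank '{"delta_pos": [[-0.008,-0.026,0],[-0.008,-0.026,0],[-0.008,-0.026,0.01],[-0.007,-0.023,0.02],[0,0,0.01],[0,0,0],[0,0,0]], "twist":[0,0,0,0,0,0,0]}' 0
python3 look.py wrist w32; python3 look.py side s32
python3 - <<'E'
from h import *
z=np.load('pics/w32.npz');p,d=z['p'],z['d'];T=imaging.camera_model('wrist')['hand_eye'];C=cloud('wrist',d,T)
h=hsv(p);m=(h[...,0]>45)&(h[...,0]<75)&(h[...,1]>80)&(d>0)
for q,st,ce in comps(m,60):
    P=C[q];print(st,ce.round(1),np.median(P,0).round(1),P.min(0).round(1),P.max(0).round(1))
a=z['p'][100:360,190:440]; b=np.load('pics/s32.npz')['p'][60:210,230:390]
cv2.imwrite('pics/c32.png',np.hstack([cv2.resize(a,(385,400)),cv2.resize(b,(400,400))]))
E
```

```text
clock: 20.02
position: [527.7, 143.6, 222.2]
ee_rot: [0.283, 0.959, -0.001, -0.001]
contact_force: [0.0, -0.2, 0.0]
gripper_width: 0.0
[527.7 143.6 222.2] [[-0.8393, 0.5436, -0.0019], [0.5436, 0.8393, -0.0016], [0.0007, -0.0023, -1.0]] 20.0167 0.024906445258940046
[528.2 144.3 223. ] [[-0.8397, 0.5431, 0.0], [0.5431, 0.8397, -0.0006], [-0.0003, -0.0004, -1.0]] 20.0667 -0.28648355287516003
[ 285  202   39   38 1079] [303.4 219.4] [ -8.   -0.9 119.1] [-20.6 -12.   67.3] [  5.9  16.1 137.1]
[192 252  15  13 148] [199.2 258. ] [-72.9  18.1 100.3] [-76.5  13.9  97.8] [-68.8  22.7 102.5]
```

View pics/c32.png

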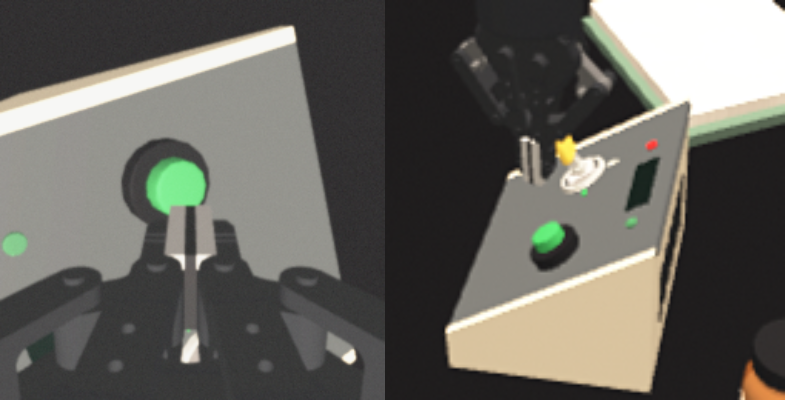

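```bash
python3 -m crank '{"delta_pos": [[0,0,0.012],[0,0,0.016],[0,0,0.014],[0,0,0.002],[0,0,0],[0,0,0]], "twist":[0,0,0,0,0,0]}' 0
python3 -m crank '{"delta_pos": [[-0.001,0.0002,0.0017],[-0.001,0.0002,0.0017],[-0.001,0.0002,0.0017],[0,0,0]], "twist":[0,0,0,0]}' 0
```

```text
clock: 20.62
position: [528.4, 144.5, 180.1]
ee_rot: [0.283, 0.959, 0.0, 0.001]
contact_force: [-0.1, 0.6, 0.6]
gripper_width: -0.2
clock: 20.95
position: [531.5, 143.2, 175.0]
ee_rot: [0.283, 0.959, 0.001, 0.001]
contact_force: [-0.5, 2.2, 2.6]
gripper_width: -0.3
```

```bash
python3 -m crank '{"delta_pos": [[-0.001,0.0002,0.0017],[-0.001,0.0002,0.0017],[-0.001,0.0002,0.0017],[0,0,0]], "twist":[0,0,0,0]}' 0; python3 look.py side s33; python3 look.py wrist w33
python3 - <<'E'
from h import *
a=np.load('pics/w33.npz')['p'][100:360,190:440]; b=np.load('pics/s33.npz')['p'][60:210,230:390]
cv2.imwrite('pics/c33.png',np.hstack([cv2.resize(a,(385,400)),cv2.resize(b,(400,400))]))
E
```

```text
clock: 21.28
position: [533.3, 142.6, 172.4]
ee_rot: [0.283, 0.959, 0.001, 0.0]
contact_force: [-10.7, 5.8, 22.0]
gripper_width: -0.1
[533.3 142.6 172.4] [[-0.84, 0.5426, 0.0013], [0.5426, 0.84, 0.0015], [-0.0003, 0.002, -1.0]] 21.2833 -0.12845385069528092
[533.3 142.6 172.4] [[-0.84, 0.5426, 0.0016], [0.5426, 0.84, 0.0017], [-0.0005, 0.0023, -1.0]] 21.3333 -0.14694395969833693
```

View pics/c33.png

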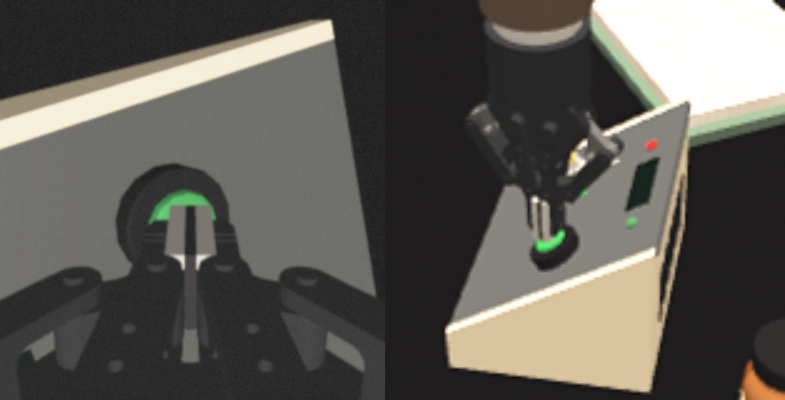

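Run:
```python
from h import *
for w in ['w32','w33']:
    z=np.load(f'pics/{w}.npz');p,d=z['p'],z['d'];T=imaging.camera_model('wrist')['hand_eye'];C=cloud('wrist',d,T)
    v,u=np.mgrid[0:400,0:640];m=(v>150)&(v<230)&(u>330)&(u<390)&(d>0);Q=C[m];c=np.median(Q,0)
    n=np.array([0.483,-0.12,-0.866]);n/=np.linalg.norm(n);A=np.c_[Q,np.ones(len(Q))]
    nn=np.linalg.svd(Q-Q.mean(0),full_matrices=False)[2][2];nn*=-np.sign(nn[2])
    h=hsv(p);g=(h[...,0]>45)&(h[...,0]<75)&(h[...,1]>80)&(d>0)&(u>250)&(u<350)
    for N in (n,nn):
        H=(C-Q.mean(0))@N;print(w,N.round(3),np.percentile(H[g],[10,25,50,75,90]).round(1))
```

```text
w32 [ 0.484 -0.12  -0.867] [15.4 20.7 22.  22.5 23. ]
w32 [ 0.508 -0.136 -0.85 ] [13.1 18.4 19.9 20.5 20.9]
w33 [ 0.484 -0.12  -0.867] [12.7 13.8 14.9 15.6 16.3]
w33 [ 0.502 -0.13  -0.855] [11.4 12.6 13.7 14.4 15.1]
```

```bash
python3 -m crank '{"delta_pos": [[0.003,-0.0008,-0.006],[0.005,-0.0012,-0.01],[0,0,-0.02],[0,0,-0.03],[0,0,-0.03],[0,0,0],[0,0,0]], "twist":[0,0,0,0,0,0,0]}' 0
python3 -m crank '{"delta_pos": [[0.015,0.025,0],[0.015,0.025,0],[0.005,0.025,0],[0,0.015,0],[0,0,0],[0,0,0]], "twist":[0,0,0,0,0,0]}' 0
python3 look.py wrist w34;python3 keyh.py w34;python3 barrel.py w34;python3 look.py side s34; python3 look.py scene e34
python3 - <<'E'
from h import *
a=np.load('pics/w34.npz')['p'][60:400,120:520]; b=np.load('pics/s34.npz')['p'][60:210,230:390]
cv2.imwrite('pics/c34.png',np.hstack([cv2.resize(a,(400,340)),cv2.resize(b,(363,340))]))
E
```

```text
clock: 21.97
position: [525.6, 144.0, 266.5]
ee_rot: [0.284, 0.959, 0.001, 0.001]
contact_force: [-1.0, 0.9, 0.1]
gripper_width: -0.1
clock: 22.47
position: [544.4, 238.5, 262.7]
ee_rot: [0.283, 0.959, -0.002, -0.002]
contact_force: [0.2, -0.7, -0.4]
gripper_width: -0.1
[544.4 238.5 262.7] [[-0.8393, 0.5436, -0.004], [0.5437, 0.8393, -0.0026], [0.0019, -0.0044, -1.0]] 22.4667 -0.08877504137888023
n [ 0.486 -0.125 -0.865] 21002
yellow h pct [ 34.2  46.   49.4 112.4]
top rect (right,up) ((11.5331392288208, -35.39374542236328), (5.084254741668701, 0.5701588988304138), 71.37718200683594)
top medians (tool) [ -1.2 -11.7  67.5]
barrelface pts 273 right [-24.8   3.1] up [-72.6 -48.3] 5.97
disc h [ 7.6 10.1 10.9 12.2 13. ]
[269 199  26  38 244] ((-10.817476272583008, -62.781795501708984), (24.218103408813477, 23.80183219909668), 14.54456901550293)
[544.3 237.9 263.2] [[-0.839, 0.5442, -0.0036], [0.5442, 0.839, -0.0023], [0.0017, -0.0039, -1.0]] 22.5167 0.5927936051415275
[544.3 237.7 263.7] [[-0.8388, 0.5444, -0.0028], [0.5444, 0.8388, -0.0018], [0.0013, -0.0031, -1.0]] 22.5667 0.07492707071599619
```

View pics/c34.png

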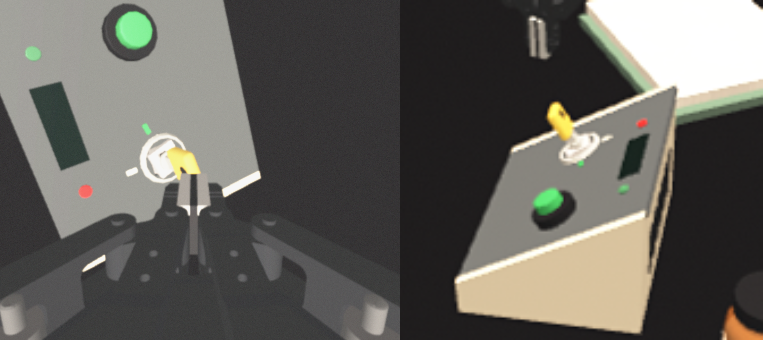

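View pics/e34.png

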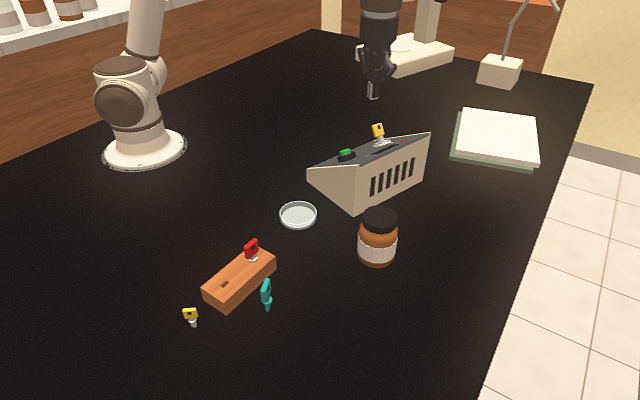

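```bash
python3 -m crank '{"delta_pos": [[0,0,-0.01],[0,0,0],[0,0,0],[0,0,0],[0,0,0]], "twist":[0,0,0,0,0]}' 0
python3 -c "
from bench import job_done
print(job_done())"
```

```text
clock: 23.03
position: [545.0, 238.4, 275.1]
ee_rot: [0.284, 0.959, 0.0, -0.0]
contact_force: [1.0, -0.8, -0.3]
gripper_width: -0.0
the job is handed in; nothing more can be done
None
```

The job is handed in at about 23 s of the 59 s allowed; no verdict was reported, so the checks below are from my own measurements.

**What I did:**
- I gripped the yellow key in the block. The tool can only point straight down, so I pivoted the key to the panel's slope by holding its tip in the block's slot.
- I inserted it into the switch until it stopped moving at 28 N. I then turned it clockwise with the half-open jaws to the stop, and pressed and released the green button with the jaws closed.

**Last checks:**
- **Switch:** the barrel measured 75.1° after turning and 74.5–75.5° after the press, against an ON stop of 75°.
- **Key:** before the press, the top of the head stood about 49 mm above the panel, against 48 mm when fully home. It leans about 4°, within the 8.6° allowed.
- **After the press:** I could not repeat the key measurement because the fingers hid part of it, but the pictures show it still standing in the switch.
- **Button:** it went down about 6 mm at about 25 N, well above the 5 N needed. It stands up again in the last picture.
- **Bystanders:** the red key, jar and dish look unmoved in the last picture, and the arm is clear of everything.

**Disagreements:**
- When I let go of the key, a thin dark line of the slot was still visible beside its shoulder, so it may sit about 1 mm proud.
- The depth camera read the button about 3 mm higher than its stated 18 mm, but its position found from the picture agreed with the stated 106 mm spacing.

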